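# Load the seed cassette into the tray seeder

## Task

Load the tray seeder: slide its guard fully open, press the seed cassette all the way down into the bay until it bottoms, and swing the latch lever fully across the cassette to lock it in. Then slide the guard fully shut again. Leave the white jar and the steel flask where they stand.

Things in the scene. Friction and masses are not known exactly. Their poses are not given: they have to be found in the camera images.
- bay: Pocket in the fixed seeder's grey face, which slopes 30 degrees down towards the robot: 103 mm (x) by 73 mm (y), 56 mm deep, mouth with a 4 mm chamfer. Origin: centre of the mouth, flush with the face. x up the slope, y to the left along the face (the guard's track), z straight out of the face (30 degrees from vertical). The face spans x -165 to 95 mm, y -275 to 105 mm.
- bay_floor (a point): Where the cassette's underside centre must end, 56 mm below the mouth. The pocket's floor is a stiff sliding ejector plate: it starts raised by 6 to 8 mm, carries the cassette's weight, and must be pressed home through the cassette with about 10 N; it then stays down. On a raised cassette the lever jams.
- track (a point): Middle of the lower track wall's top. Two aluminium walls, 15 mm thick and 45 mm high above the face, carry the guard; they run the whole face along y at bay x = -138 and 78 mm
- guard (a joint): Opening of the guard in m: 0 shut (over the bay, centred on it in y), 0.175 fully open; it slides along -y of the bay. A white-framed panel with a clear window, 230 mm (x) by 170 mm (y), 6 mm thick, underside 45 mm above the face. Stiff (some newtons), stays where left. Shut it covers bay and lever; fully open its edge is 90 mm from the bay's centre.
- guard_handle (a point): Middle of the top of the guard's black handle, a rib 80 mm long (bay x), 12 mm thick (bay y) and 35 mm high, standing straight out of the panel. The point's axes are the bay's.
- lever (a joint): Angle of the latch lever in rad: 0 locked (lever lies across the cassette's lower end, pointing along -y of the bay), about 1.5 unlocked (pointing down the slope, -x of the bay). It turns in the plane of the face and stays where it is left.
- lever_pivot (a point): Pivot of the lever on the face, 38 mm down the slope and 60 mm to +y from the bay's centre. The steel lever bar is 14 mm wide, 6 mm thick, its underside 3 mm above the face, so that it just passes over a cassette that is fully down.
- lever_knob (a point): Middle of the top of the lever's black round knob: 18 mm in diameter, 60 mm from the pivot, its top 38 mm above the face; 29 mm of it stands above the bar. Its axis is along bay z.
- cassette: Loose grey seed cassette, 0.25 kg, upright on the table left or right of the seeder: block 100 (its x) by 70 (y) by 55 mm high; grip fin on top 44 mm long (x), 12 mm thick (y), from 55 to 92 mm above the underside. Origin: centre of underside, z up. Alike both ways round. Fully down in the bay: origin 56 mm below the mouth, x along bay x, shoulders 1 mm below the face.
- jar: Bystander: white lidded jar, 66 mm in diameter, 85 mm high, on the other side of the seeder from the cassette. Origin at the centre of its underside.
- flask: Bystander: steel drinking flask with a black cap, 70 mm in diameter, 210 mm high, behind the seeder on the right. Origin at the centre of its underside.
Mind the look-alikes: they are no part of the job. What is shaped like the cassette but purple is not meant.

How it is judged (in metres and radians):
On the way, in this order (a step that is already met when the one before it is completed fails the run):
1. the guard is slid fully open (value of joint guard above 0.16 m), for 0.2 s.
2. the cassette is fully down in the bay (z of cassette in the frame of bay between -0.062 and -0.052 m and x of cassette in the frame of bay between -0.006 and 0.006 m and y of cassette in the frame of bay between -0.006 and 0.006 m and angle between the z axis of cassette and the z axis of bay, either way round below 0.07 rad), for 0.2 s.
3. the lever is swung across the cassette, with the cassette down (all of step 2 and value of joint lever below 0.15 rad), for 0.2 s.
4. the guard is slid shut (value of joint guard below 0.008 m), for 0.2 s.
At the end, for the whole second after the job is handed in: The guard is within 8 mm of shut; the lever is within 0.15 rad of locked; the cassette is at rest fully down in the bay: its origin 52 to 62 mm below the mouth, within 6 mm of the bay's axis along x and y, and its z within 0.07 rad of the bay's (all of step 3 and value of joint guard below 0.008 m and linear speed of cassette below 0.02 m/s); the robot touches nothing.
It fails at once if the jar or the flask is pushed away (by more than 30 mm) or knocked over (distance of any of jar, flask from where it was at the start of the episode above 0.03 m or angle between any of jar, flask's own z axis and vertical above 0.5 rad).
It also fails if it takes over 72 s, if anything falls off the work surface, if the arm or the gripper's body presses on something with over 40 N, if the wrist force passes 120 N, or if a joint passes its speed limit or range.

## Robot

A 6-joint arm with a two-finger parallel gripper is mounted at the origin on the work surface. World frame = base frame: x ahead of the robot, y to its left, z up, the work surface at z = 0. Lengths are in mm, angles in rad, forces in N, time in s.
With the tool pointing down it reaches from about 325 to 775 mm from the base axis. Payload 5.5 kg.
Tool frame: the origin (TCP) lies at the centre of the arm's flange, where the gripper is bolted on; the fingertips stand 182 mm ahead of it and the grasp point (between the pads) lies 163 mm ahead of it; z points along the fingers, y is the line along which they close (so a half turn about z gives the same grasp; the last joint's range is limited). The gripper opens to 88 mm and grips with 3 to 60 N. Pads are 20 mm wide; open, the fingers measure 115 mm over their backs; the gripper's body (75 mm by 178 mm) begins 61 mm behind the grasp point.
Start: joints at [1.235, 0.091, 1.231, -0, 1.82, -0.057], TCP at [165.126, 576.846, 404.631] pointing down, gripper open.
Joint ranges: [-2.87, 2.87], [-0.86, 2.18], [0.17, 2.46], [-1.51, 4.65], [0.06, 2.69], [-2.65, 2.65]. Speed limits (rad/s): [2.57, 2.57, 3.01, 3.14, 3.14, 3.14].

## Interface

Orientations are given as a rotation vector (axis times angle).
In Python, from rig import env gives the robot as it stands.
- The arm moves only by the tool jog_arm, never from a script. Its argument "rows" is one flat list of numbers, 7 for each row, row after row: the shift along the tool's x, y, z scaled (see below), then the turn, a rotation vector about the tool's x, y, z scaled (see below), then the opening, from 0 (shut) to 1 (fully open). In form: [dx, dy, dz, ax, ay, az, fingers, dx, dy, dz, ax, ay, az, fingers, ...]. A call has 1 to 8 rows; each row shifts and turns the commanded pose from where the row before left it, along the tool's axes as they then stand; what a row does not reach is not made up. The controller multiplies each number of a shift by 3 cm and each number of a turn by 5 degrees. A row lasts 1/8 s, in which the tool goes at most 62.5 mm and 10.7 degrees, less where a joint would pass 70% of its speed; a pose out of reach is approached as far as the arm can. A call with a number of a shift or a turn outside -1 to 1 is refused whole. A call with a gripper value outside its range is refused whole. The fingers move at their own pace and stop on an object; "force" is the grip in N (left out, the last holds). Time passes only in rows, so rows that do not move let the fingers close. It gives the time, the measured TCP pose, the force, the opening and the grip force at its end, in the units of the state.
- env.state(): the state, without advancing time (a new reading comes with each control period).
- env.read_camera(name): name is "scene" or "top" or "wrist"; returns (picture, depth): 384x512x3 uint8, red, green, blue; 384x512 float32, mm along the optical axis (not along the pixel's ray), 0 where there is no reading.
- env.get_calibration(name): a dict with "intrinsics" (3x3 intrinsics, pixels), "k1" (the pictures are not rectified: a ray, as slopes to the right and down, at radius r is drawn at 1 + k1 r^2 times it, then the intrinsics apply), "rvec" (rotation vector, rad) and "tvec" (3), from world to camera coordinates, as OpenCV has them. Camera axes: x right, y down, z forward; pixel columns grow to the right and rows downward; lengths in mm; the calibration is good to about 2 mm. A picture is of the moment at which its call begins: read the wrist's pose just before it. get_calibration takes no time and is no camera call; for the wrist camera it gives the pose at the moment of the call.
- env.job_done(): hands the job in; it is judged then, once.
The state is a dict: "time_s": time; "joints": joint angles; "dq": joint speeds; "tau": joint torques, N m; "tcp_pos": TCP position; "orientation": TCP orientation; "wrist_force": force on the tool from outside, world axes, zero at the start; "moment": the same for the moment, N m; "opening": opening from 0.0 (shut) to 1.0 (fully open); "grasp_force": force on a finger pad.
Only numpy, scipy, OpenCV 4.12 (cv2) and the standard library are available. Lean on these libraries where they do the work, as an engineer would, in place of code of your own. Each camera call takes 0.05 s, during which the arm holds its last target. There are 200 camera calls.

## Working session

There is one attempt and no reset: what is moved stays moved. The work goes in short steps, Python scripts to look and compute and a tool call to move; the robot and the scene stay as the last step left them, time stands still between calls to the robot, and variables do not carry over. Pictures are saved under pics/ and viewed, at most 10 in all, crops included, and the job is handed in when it is done.

Besides the shell and the picture viewer there is one more tool, called after "Request:" as name(argument=value, ...), one argument or row to a line, values as JSON. jog_arm: Moves the arm, as the interface text tells. Shifts and turns lie within -1 to 1; 1 stands for 3 cm of shift or 5 degrees of turn. Its arguments: {"type":"object","properties":{"rows":{"type":"array"},"force":{"type":"number"}},"required":["rows"]}

```bash
mkdir -p pics; ls; cat > h.py <<'E'
import numpy as np, cv2
from scipy.spatial.transform import Rotation as R
from rig import env
def cal(n):
    c=env.get_calibration(n); return np.array(c["intrinsics"],float),c["k1"],R.from_rotvec(c["rvec"]).as_matrix(),np.array(c["tvec"],float)
def cloud(n,c=None,depth=None):
    K,k1,Rm,t=c
    h,w=depth.shape; u,v=np.meshgrid(np.arange(w),np.arange(h))
    p=np.stack([u,v],-1).reshape(-1,1,2).astype(np.float64)
    x=cv2.undistortPoints(p,K,np.array([k1,0,0,0.])).reshape(h,w,2)
    P=np.dstack([x,np.ones((h,w))])*depth[...,None]
    return (P-t)@Rm
def look(n):
    c=cal(n); im,d=env.read_camera(n); return im,d,cloud(n,c,d)
E
python3 - <<'E'
from h import *
for n in("scene","top"):
    im,d,P=look(n); np.savez(f"pics/{n}.npz",im=im,d=d,P=P)
    cv2.imwrite(f"pics/{n}0.png",im[...,::-1])
a=cv2.imread("pics/scene0.png");b=cv2.imread("pics/top0.png")
cv2.imwrite("pics/both.png",cv2.resize(np.vstack([a,b]),(400,600)))
print(env.state())
E
```

```text
pics
{'time_s': 0.1, 'joints': array([ 1.23527799e+00,  9.17637024e-02,  1.23172212e+00, -2.85324896e-05,
        1.81980844e+00, -5.66883369e-02]), 'dq': array([-0.00013148, -0.00108946, -0.00442392, -0.00064288,  0.00086996,
       -0.00027913]), 'tau': array([ 1.77164020e-03, -4.47851586e+01, -4.07572889e+01,  6.99554617e-02,
        2.83420383e-02, -1.00551072e-04]), 'tcp_pos': array([165.15463804, 576.87460285, 403.65606425]), 'orientation': array([-4.36536136e-01, -3.11080713e+00,  2.62986190e-03]), 'wrist_force': array([0.41000303, 0.11216326, 0.17389767]), 'moment': array([0.03849147, 0.01669123, 0.00918431]), 'grasp_force': 0.0, 'opening': 0.9996998744029729}
```

View pics/scene0.png

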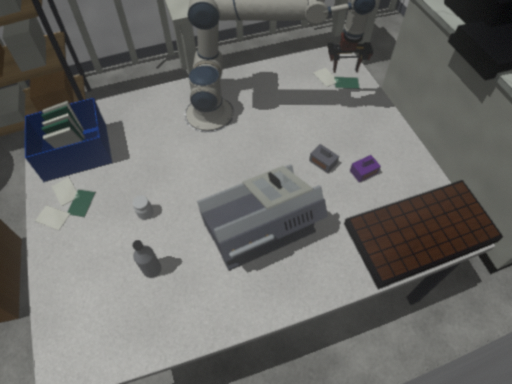

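View pics/top0.png

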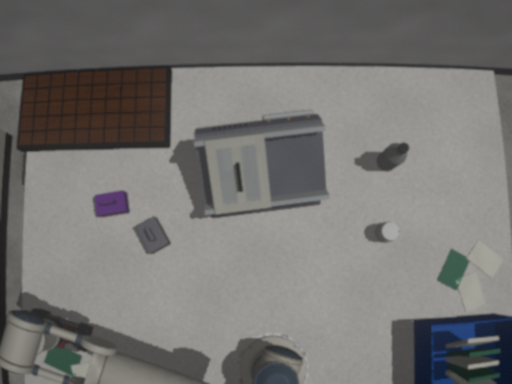

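The scene view (taken from the far side) shows the seeder at (260,215), cassette at (323,157), purple decoy at (365,167), jar at (142,205) and flask at (147,260). In the top view, the guard frame spans about (200–270,135–215), its handle is at (239,177), the cassette is at (152,235) with the fin turned, the jar is at (389,232) and the flask at (393,156).

```bash
cat > m1.py <<'E'
from h import *
z=np.load("pics/top.npz"); im,P=z["im"].astype(int),z["P"]
print("table",np.median(P[300:320,200:230,2]))
# dark face plane
def fit(p):
    for _ in range(4):
        c=p.mean(0); n=np.linalg.svd(p-c,full_matrices=0)[2][2]; r=(p-c)@n; p=p[abs(r)<max(2.5*r.std(),.5)]
    n*=np.sign(n[2]); return n,c,r.std()
n,c,s=fit(P[148:192,278:318].reshape(-1,3)); print("face",n,c,s,np.degrees(np.arccos(n[2])), "yaw",np.degrees(np.arctan2(-n[1],-n[0])))
# height above face over region
H=(P-c)@n
for nm,(v,u) in {"wallU":(128,290),"wallL":(203,290),"frame":(200,240),"handle":(177,239),"win":(175,255)}.items(): print(nm,P[v,u],H[v,u])
print(np.round(H[118:218:3,300]).astype(int)); print(np.round(H[170,190:340:3]).astype(int))
# handle
m=(im.sum(2)<130); m[:, :225]=0;m[:,255:]=0;m[:155]=0;m[200:]=0
print("handle",m.sum(),P[m].mean(0),H[m].mean(), H[m].max())
# cassette
q=P[205:262,125:180].reshape(-1,3); 
for lo,hi in((45,65),(80,100)):
    k=q[(q[:,2]>lo)&(q[:,2]<hi)]; r=cv2.minAreaRect(k[:,:2].astype(np.float32)); print("cas",len(k),r,k[:,2].mean())
for nm,(a,b,c_,d) in {"jar":(220,245,375,402),"flask":(140,172,375,412)}.items():
    k=P[a:b,c_:d].reshape(-1,3); k=k[k[:,2]>60 if nm=="jar" else k[:,2]>100]; print(nm,k.mean(0),k[:,2].max())
E
python3 m1.py
```

```text
table 0.1423080336132047
face [-0.053426   -0.99320992  0.10334268] [617.55191587 -83.38115485 149.58635669] 34.98971748264728 84.06831017738396 yaw 86.9209559514513
wallU [722.91088389 -56.64924805 240.26704576] -22.808117794376102
wallL [518.312344   -58.89730917 132.19358734] -20.813040433392004
frame [526.56304314  91.78487304 159.76213676] -168.06387310474463
handle [583.45344441  92.3464559  230.73239834] -164.32681219710824
win [596.52776871  46.1704131  185.86279366] -123.79976246289685
[5 5 5 6 6 6 6 6 6 6 6 6 7 7 7 7 7 7 7 8 8 8 8 8 8 8 9 9 9 9 9 9 9 9]
[-358 -348 -338 -295 -285 -276 -259 -249 -240 -231 -224 -215 -206 -198
 -189 -180 -167 -164 -155 -146 -138 -129 -120 -111 -103  -94  -89  -80
  -71  -62  -53  -44  -35  -26  -17   -8    1   10   19   29   38   47
   56   66   75   89   99  110  120  130]m1.py:16: RuntimeWarning: Mean of empty slice.
  print("handle",m.sum(),P[m].mean(0),H[m].mean(), H[m].max())
  ret = um.true_divide(
  ret = ret.dtype.type(ret / rcount)
Traceback (most recent call last):
  File "m1.py", line 16, in <module>
    print("handle",m.sum(),P[m].mean(0),H[m].mean(), H[m].max())
                                                     ~~~~~~~~^^
ValueError: zero-size array to reduction operation maximum which has no identity
```

```bash
python3 - <<'E'
s=open("m1.py").read()
s=s.replace("    for _ in range(4):","    p=p[(p[:,2]>60)&(p[:,2]<300)]; A=np.c_[p[:,:2],np.ones(len(p))]; k=np.ones(len(p),bool)\n    for _ in range(10):\n        w=np.linalg.lstsq(A[k],p[k,2],rcond=None)[0]; e=p[:,2]-A@w; k=abs(e)<max(3*1.48*np.median(abs(e[k])),1)\n    p=p[k]; print(len(p))\n    for _ in range(1):")
s=s.replace("sum(2)<130","sum(2)<170").replace("H[m].max()","0")
open("m1.py","w").write(s)
E
python3 m1.py
```

```text
table 0.1423080336132047
1743
face [-0.49619936 -0.05644079  0.86637211] [619.56780118 -84.33924286 139.48965453] 3.2365929271046743 29.96024689529044 yaw 6.489286715154658
wallU [722.91088389 -56.64924805 240.26704576] 34.46910344519019
wallL [518.312344   -58.89730917 132.19358734] 42.48582150945744
frame [526.56304314  91.78487304 159.76213676] 53.77183011725186
handle [583.45344441  92.3464559  230.73239834] 86.99780798145784
win [596.52776871  46.1704131  185.86279366] 44.24277515115131
[-40  -5   0  38  49   2   2   0   0   8  -3  -2  -1   0  -6  -2   4   4
   1  -1   1   1  -3  -7  -2   4  33  48  45 -63 -71 -62 -61 -45]
[-152 -152 -151   -5    0    1   45   49   51   54   47   51   49   48
   53   54   85   46   43   51   48   45   50   51   51   51   -2   -1
    1   -3    0   -2    3    2   -2   -4    4    0    2    7    3    0
    0   -5    2 -126 -117 -136 -129 -127]
handle 56 [585.98583824  94.65229991 230.28082973] 85.21986566169502 0
cas 600 ((467.5776672363281, 396.6996765136719), (179.71298217773438, 71.14576721191406), 30.042980194091797) 54.62855515625534
cas 59 ((434.10205078125, 376.1866455078125), (41.936763763427734, 13.12150764465332), 27.621234893798828) 90.5219340961033
jar [ 427.78483839 -368.78646798  104.22730565] 1623.8435908542733
flask [ 660.72991331 -386.94128224  164.83474534] 1623.8435908542733
```

```bash
cat > m2.py <<'E'
from h import *
z=np.load("pics/top.npz"); im=z["im"].astype(np.float32).mean(2); c=cal("top"); K,k1,Rm,t=c
g=cv2.GaussianBlur(im,(0,0),1); gy=cv2.Sobel(g,cv2.CV_32F,0,1); gx=cv2.Sobel(g,cv2.CV_32F,1,0)
n=np.array([-.497,-.056,.866]);n/=np.linalg.norm(n); c0=np.array([619.57,-84.34,139.49])
def ray(uv,h):
    x=cv2.undistortPoints(np.array(uv,float).reshape(-1,1,2),K,np.array([k1,0,0,0.])).reshape(-1,2)
    d=np.c_[x,np.ones(len(x))]@Rm; o=-Rm.T@t; s=((c0+h*n-o)@n)/(d@n); return o+s[:,None]*d
def line(lo,hi,u0,u1,sg,h,ax=0):
    pts=[]
    for u in range(u0,u1):
        col=(gy[:,u] if ax==0 else gx[u])[lo:hi]*sg; i=int(col.argmax()); 
        if 0<i<len(col)-1:
            a,b,d=col[i-1:i+2]; f=i+lo+.5*(a-d)/(a-2*b+d); pts.append((u,f) if ax==0 else (f,u))
    Q=ray(pts,h); l=cv2.fitLine(Q.astype(np.float32),cv2.DIST_HUBER,0,.01,.01).ravel(); return l[:3],l[3:],col.max()
for nm,a in {"up dark->":(128,145,275,318,-1,0),"low dark->wall":(185,206,275,318,1,45),"wall low outer":(198,215,275,318,-1,45),"up outer":(115,130,275,318,1,45)}.items():
    d,p,s=line(*a); print(nm,"yaw",np.degrees(np.arctan2(d[0],-d[1]))%180,p.round(1),s)
for nm,a in {"guard right":(262,280,145,190,-1,51,1),"face right":(318,335,145,190,1,0,1)}.items():
    d,p,s=line(*a); print(nm,d.round(3),p.round(1),s)
print("cam",-Rm.T@t)
y=np.radians(-0); 
cv2.imwrite("pics/crop.png",cv2.resize(cv2.imread("pics/top0.png")[105:225,185:345],None,fx=5,fy=5,interpolation=cv2.INTER_CUBIC)[:600])
E
python3 m2.py
```

```text
up dark-> yaw 6.2712555 [718.5 -91.1 195.9] 103.586914
low dark->wall yaw 6.315628 [528.2 -45.2 141.6] 147.59619
wall low outer yaw 6.3059998 [518.4 -77.1 133.9] 108.070435
up outer yaw 6.362961 [ 722.8 -108.5  249.1] 72.91086
guard right [0.861 0.095 0.5  ] [608.2   9.8 198. ] 99.12044
face right [0.861 0.095 0.5  ] [ 644.9 -165.4  148.8] 119.34234
cam [ 338.18366861   63.33596743 1623.84359085]
```

View pics/crop.png

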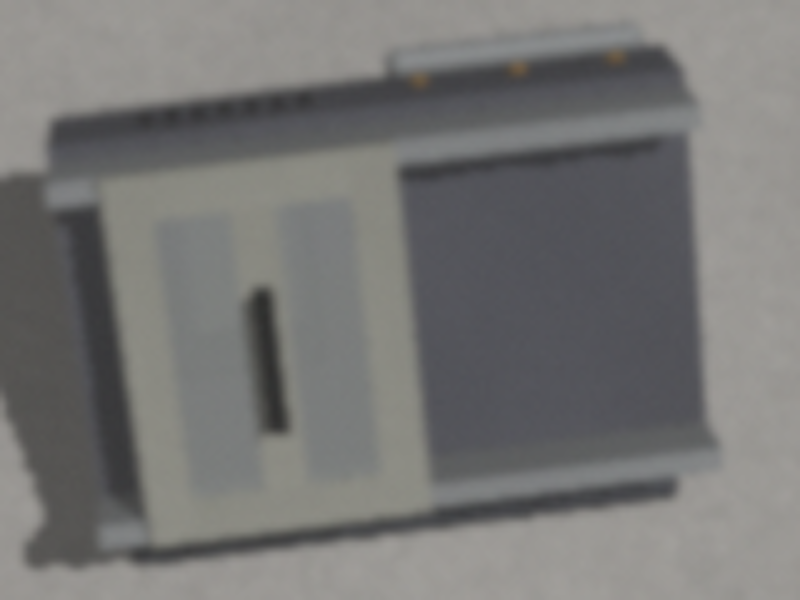

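The crop shows the guard with its handle at (270,360), and the guard appears about 12 mm open already. The lever is out of view under the panel. That is enough to start moving.

```bash
cat > plan.py <<'E'
from h import *
import json
YAW=np.radians(6.3); T=np.radians(30)
yb=np.array([-np.sin(YAW),np.cos(YAW),0]); xh=np.array([np.cos(YAW),np.sin(YAW),0])
xb=xh*np.cos(T)+np.array([0,0,np.sin(T)]); zb=np.cross(xb,yb)
RB=np.c_[xb,yb,zb]
RT=np.c_[-xb,yb,-zb]          # tool square to the face
O=np.array([647.3,111.5,167.8])
def down(a): # tool down, tool y at azimuth a (deg)
    a=np.radians(a); y=np.array([np.cos(a),np.sin(a),0]); z=np.array([0,0,-1.]); return np.c_[np.cross(y,z),y,z]
def rows(legs,fing,vmax=30.,start=None):
    """legs: list of (grasp point world, R[, vmax]); prints rows to write in the call"""
    s=env.state(); p=np.array(s["tcp_pos"]); Rm=R.from_rotvec(s["orientation"]).as_matrix()
    for leg in legs:
        g,Rt=leg[:2]; v=leg[2] if len(leg)>2 else vmax
        pt=np.array(g)-163*Rt[:,2]; rv=R.from_matrix(Rm.T@Rt).as_rotvec()
        N=max(1,int(np.ceil(max(np.linalg.norm(pt-p)/v,np.degrees(np.abs(rv)).max()/4.99)))); out=[]
        for i in range(N):
            k=N-i; d=Rm.T@(pt-p)/k; d=np.round(d/30,2); rv=R.from_matrix(Rm.T@Rt).as_rotvec()/k; w=np.round(np.degrees(rv)/5,2)
            p=p+Rm@(d*30); Rm=Rm@R.from_rotvec(np.radians(w*5)).as_matrix(); out.append([*d,*w,fing])
        print(N,"rows:"); 
        for r in out: print(", ".join(f"{x:g}" for x in r)+",")
def B(x,y,z): return O+RB@np.array([x,y,z])
E
python3 - <<'E'
from plan import *
rows([((586,95,230)+60*zb,RT)],1)
E
```

```text
20 rows:
-0.72, -0.65, -0.03, -0.06, -0.3, -0.22, 1,
-0.71, -0.66, -0.02, -0.06, -0.3, -0.22, 1,
-0.7, -0.68, -0, -0.06, -0.3, -0.22, 1,
-0.69, -0.69, 0.01, -0.06, -0.3, -0.22, 1,
-0.67, -0.7, 0.03, -0.06, -0.3, -0.22, 1,
-0.66, -0.72, 0.04, -0.06, -0.3, -0.22, 1,
-0.64, -0.73, 0.05, -0.06, -0.29, -0.22, 1,
-0.63, -0.74, 0.07, -0.06, -0.3, -0.22, 1,
-0.61, -0.75, 0.08, -0.06, -0.29, -0.22, 1,
-0.59, -0.77, 0.09, -0.06, -0.3, -0.22, 1,
-0.58, -0.78, 0.1, -0.06, -0.29, -0.21, 1,
-0.56, -0.79, 0.11, -0.06, -0.3, -0.22, 1,
-0.54, -0.8, 0.12, -0.06, -0.29, -0.21, 1,
-0.52, -0.81, 0.13, -0.06, -0.3, -0.22, 1,
-0.5, -0.82, 0.14, -0.06, -0.29, -0.21, 1,
-0.48, -0.83, 0.15, -0.06, -0.3, -0.22, 1,
-0.47, -0.84, 0.16, -0.06, -0.29, -0.22, 1,
-0.44, -0.85, 0.17, -0.05, -0.3, -0.21, 1,
-0.43, -0.85, 0.17, -0.06, -0.29, -0.22, 1,
-0.4, -0.87, 0.18, -0.05, -0.3, -0.21, 1,
```

Request:
jog_arm(
  rows=[-0.72, -0.65, -0.1, -0.06, -0.3, -0.22, 1, -0.71, -0.66, -0.1, -0.06, -0.3, -0.22, 1, -0.7, -0.68, -0.1, -0.06, -0.3, -0.22, 1, -0.69, -0.69, 0, -0.06, -0.3, -0.22, 1, -0.67, -0.7, 0, -0.06, -0.3, -0.22, 1, -0.66, -0.72, 0, -0.06, -0.3, -0.22, 1, -0.64, -0.73, 0.05, -0.06, -0.3, -0.22, 1, -0.63, -0.74, 0.07, -0.06, -0.3, -0.22, 1],
)

```text
time_s: 1.1
tcp_pos: [289.1, 378.3, 421.8]
orientation: [0.181, 2.923, 0.017]
wrist_force: [0.6, -0.1, -0.6]
opening: 1.0
grasp_force: 0.0
```

Request:
jog_arm(
  rows=[-0.61, -0.75, 0.08, -0.06, -0.3, -0.22, 1, -0.59, -0.77, 0.09, -0.06, -0.3, -0.22, 1, -0.58, -0.78, 0.1, -0.06, -0.3, -0.22, 1, -0.56, -0.79, 0.11, -0.06, -0.3, -0.22, 1, -0.54, -0.8, 0.12, -0.06, -0.3, -0.22, 1, -0.52, -0.81, 0.13, -0.06, -0.3, -0.22, 1],
)

```text
time_s: 1.85
tcp_pos: [382.0, 229.9, 427.9]
orientation: [0.008, 2.769, 0.03]
wrist_force: [0.0, 1.4, -0.5]
opening: 1.0
grasp_force: 0.0
```

```bash
python3 - <<'E'
from plan import *
im,d,P=look("wrist"); np.savez("pics/w1.npz",im=im,d=d,P=P); cv2.imwrite("pics/w1.png",im[...,::-1])
s=env.state(); print(s["tcp_pos"],s["joints"])
K,k1,Rm,t=cal("wrist"); print("cam pos in tool", R.from_rotvec(s["orientation"]).as_matrix().T@(-Rm.T@t-s["tcp_pos"]))
rows([((586,95,230)+60*zb,RT)],1)
E
```

```text
[383.12772137 228.0388987  428.12395957] [ 0.5237378  -0.46681568  1.69941604 -0.16894961  1.57231712 -1.06903372]
cam pos in tool [75.51607045 -0.35376668 20.50762869]
6 rows:
-0.47, -0.81, 0.2, -0.06, -0.28, -0.21, 1,
-0.46, -0.81, 0.21, -0.06, -0.28, -0.21, 1,
-0.43, -0.82, 0.21, -0.06, -0.28, -0.21, 1,
-0.41, -0.84, 0.22, -0.06, -0.28, -0.21, 1,
-0.4, -0.84, 0.22, -0.06, -0.29, -0.21, 1,
-0.37, -0.85, 0.23, -0.06, -0.28, -0.22, 1,
```

View pics/w1.png

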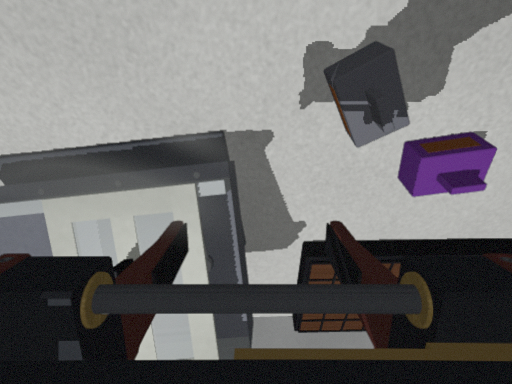

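The wrist view shows the guard's lower left corner at (215,185), the true grey cassette at (370,95), the purple decoy at (445,165), and the fingers at the bottom.

Request:
jog_arm(
  rows=[-0.47, -0.81, 0.2, -0.06, -0.28, -0.21, 1, -0.46, -0.81, 0.21, -0.06, -0.28, -0.21, 1, -0.43, -0.82, 0.21, -0.06, -0.28, -0.21, 1, -0.41, -0.84, 0.22, -0.06, -0.28, -0.21, 1, -0.4, -0.84, 0.22, -0.06, -0.29, -0.21, 1, -0.37, -0.85, 0.23, -0.06, -0.28, -0.22, 1, 0, 0, 0, 0, 0, 0, 1],
)

```text
time_s: 2.78
tcp_pos: [474.2, 84.6, 421.7]
orientation: [-0.14, 2.619, 0.042]
wrist_force: [1.1, -1.0, 0.3]
opening: 0.994
grasp_force: 0.0
```

```bash
python3 - <<'E'
from plan import *
z=np.load("pics/w1.npz"); P=z["P"]; q=P[30:150,315:415].reshape(-1,3); hsv=0
for lo,hi in((50,60),(86,97)):
    k=q[(q[:,2]>lo)&(q[:,2]<hi)]; r=cv2.minAreaRect(k[:,:2].astype(np.float32)); print("cas",len(k),r,k[:,2].mean(),k[:,2].std())
im,d,P=look("wrist"); np.savez("pics/w2.npz",im=im,d=d,P=P); 
Q=(P-O)@RB
H=Q[...,2]; m=(H>78)&(H<95)&(abs(Q[...,1])<60)&(abs(Q[...,0]+30)<80)
r=cv2.minAreaRect(Q[m][:,:2].astype(np.float32)); print("handle bay",m.sum(),r,H[m].mean())
m=(H>40)&(H<60)&(abs(Q[...,0]+30)<150)&(abs(Q[...,1])<200); print("panel H",np.median(H[m]),m.sum())
s=env.state(); print(s["tcp_pos"], (np.array(s["tcp_pos"])-O)@RB)
E
```

```text
cas 4057 ((435.3352966308594, 378.35211181640625), (99.7166519165039, 70.07081604003906), 28.45941734313965) 54.1830222913273 1.0144691922770925
cas 453 ((435.2594299316406, 377.9298095703125), (43.51011657714844, 12.390050888061523), 29.193815231323242) 90.66067601189128 1.3135437236699516
handle bay 1459 ((-30.091365814208984, -10.36324691772461), (11.325654983520508, 79.123779296875), 89.98103332519531) 84.84918175071031
panel H 49.47108137298454 44118
[473.8089801   85.41813886 422.0429226 ] [-24.69744684  -6.88643407 307.83351718]
```

```bash
python3 - <<'E'
from plan import *
rows([(B(-30,-10.4,76),RT)],1)
E
```

```text
3 rows:
0.06, -0.04, 0.76, 0.01, -0.02, -0.01, 1,
0.05, -0.04, 0.77, 0.01, -0.02, -0.01, 1,
0.06, -0.04, 0.76, 0.01, -0.01, -0.01, 1,
```

Request:
jog_arm(
  rows=[0.06, -0.04, 0.76, 0.01, -0.02, -0.01, 1, 0.05, -0.04, 0.77, 0.01, -0.02, -0.01, 1, 0.06, -0.04, 0.76, 0.01, -0.01, -0.01, 1, 0, 0, 0, 0, 0, 0, 0.1, 0, 0, 0, 0, 0, 0, 0.1, 0, 0, 0, 0, 0, 0, 0.1, 0, 0, 0, 0, 0, 0, 0.1, 0, 0, 0, 0, 0, 0, 0.1],
  force=30,
)

```text
time_s: 3.82
tcp_pos: [503.8, 85.5, 361.1]
orientation: [-0.146, 2.612, 0.038]
wrist_force: [0.6, -0.1, 0.6]
opening: 0.47
grasp_force: 0.0
```

Request:
jog_arm(
  rows=[0, 0, 0, 0, 0, 0, 0, 0, 0, 0, 0, 0, 0, 0, 0, 0, 0, 0, 0, 0, 0, 0, 0, 0, 0, 0, 0, 0, 0, 0, 0, 0, 0, 0, 0],
  force=30,
)

```text
time_s: 4.45
tcp_pos: [503.9, 85.5, 360.5]
orientation: [-0.146, 2.613, 0.038]
wrist_force: [-0.4, 0.5, 0.3]
opening: 0.127
grasp_force: 30.0
```

Request:
jog_arm(
  rows=[0, -0.7, 0, 0, 0, 0, 0, 0, -0.7, 0, 0, 0, 0, 0, 0, -0.7, 0, 0, 0, 0, 0, 0, -0.7, 0, 0, 0, 0, 0, 0, -0.7, 0, 0, 0, 0, 0, 0, -0.7, 0, 0, 0, 0, 0, 0, -0.7, 0, 0, 0, 0, 0],
)

```text
time_s: 5.32
tcp_pos: [520.3, -60.7, 360.6]
orientation: [-0.147, 2.613, 0.04]
wrist_force: [1.3, 3.7, -0.8]
opening: 0.136
grasp_force: 30.0
```

Request:
jog_arm(
  rows=[0, -0.4, 0, 0, 0, 0, 0, 0, -0.2, 0, 0, 0, 0, 0, 0, 0, 0, 0, 0, 0, 0],
)

```text
time_s: 5.7
tcp_pos: [522.3, -77.8, 360.6]
orientation: [-0.147, 2.613, 0.041]
wrist_force: [-1.2, 5.2, 0.2]
opening: 0.138
grasp_force: 30.0
```

```bash
python3 - <<'E'
from plan import *
s=env.state(); print((np.array(s["tcp_pos"])+163*R.from_rotvec(s["orientation"]).as_matrix()[:,2]-O)@RB, s["wrist_force"]@RB)
E
```

```text
[ -28.99364176 -173.95916455   76.47805231] [-0.39053975  5.26379364  0.49389098]
```

Request:
jog_arm(
  rows=[0, -0.2, 0, 0, 0, 0, 0, 0, 0, 0, 0, 0, 0, 0],
)

```text
time_s: 5.95
tcp_pos: [522.7, -79.8, 360.6]
orientation: [-0.153, 2.614, 0.056]
wrist_force: [-6.0, 24.1, 2.7]
opening: 0.135
grasp_force: 30.0
```

Request:
jog_arm(
  rows=[0, 0.2, 0, 0, 0, 0, 0, 0, 0, 0, 0, 0, 0, 0.6, 0, 0, 0, 0, 0, 0, 0.6, 0, 0, 0, 0, 0, 0, 0.6, 0, 0, -0.8, 0, 0, 0, 1, 0, 0.8, -0.8, 0, 0, 0, 1, 0, 1, -0.6, 0, 0, 0, 1],
)

```text
time_s: 6.82
tcp_pos: [482.9, -28.8, 418.9]
orientation: [-0.143, 2.612, 0.037]
wrist_force: [0.4, -1.3, 0.4]
opening: 0.776
grasp_force: 0.0
```

Request:
jog_arm(
  rows=[0.6, 1, -0.5, 0, 0, 0, 1, 0.6, 1, -0.3, 0, 0, 0, 1, 0.6, 1, -0.3, 0, 0, 0, 1, 0.6, 0.8, 0, 0, 0, 0, 1, 0.6, 0.8, 0, 0, 0, 0, 1, 0, 0, 0, 0, 0, 0, 1, 0, 0, 0, 0, 0, 0, 1],
)

```text
time_s: 7.7
tcp_pos: [374.4, 97.8, 401.5]
orientation: [-0.146, 2.612, 0.038]
wrist_force: [0.2, -0.2, -0.6]
opening: 0.999
grasp_force: 0.0
```

```bash
python3 - <<'E'
from plan import *
im,d,P=look("wrist"); np.savez("pics/w3.npz",im=im,d=d,P=P); cv2.imwrite("pics/w3.png",im[...,::-1])
s=env.state(); print(s["tcp_pos"], (np.array(s["tcp_pos"])-O)@RB)
E
```

```text
[374.58345588  97.54304545 401.51744436] [-119.2208019    16.05369421  338.7058209 ]
```

View pics/w3.png

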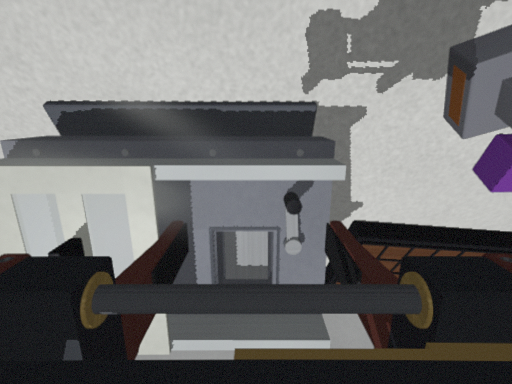

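The view shows the open bay at (212–278, 228–285), the lever pivot at (292,246) and the knob at (293,203), pointing down the slope (unlocked). The guard is clear to the left.

```bash
python3 - <<'E'
from plan import *
z=np.load("pics/w3.npz"); Q=(z["P"]-O)@RB; g=z["im"].astype(int).sum(2)
f=Q[185:222,200:270].reshape(-1,3); print("face H",np.median(f[:,2]),f[:,2].std())
A=np.c_[f[:,:2],np.ones(len(f))]; print("tilt",np.linalg.lstsq(A,f[:,2],rcond=None)[0])
h0=np.median(f[:,2])
r=Q[255]; 
for v in (250,262,272): 
    print(v,[(u,int(Q[v,u,0]),int(Q[v,u,1]),int(Q[v,u,2]),g[v,u]) for u in list(range(204,224,2))+list(range(264,288,2))])
for u in (230,245,260): print(u,[(v,int(Q[v,u,0]),int(Q[v,u,2]),g[v,u]) for v in range(218,246,2)])
m=np.zeros(g.shape,bool); m[185:225,275:310]=1; m&=(Q[...,2]-h0>30)&(Q[...,2]-h0<45); k=Q[m]; print("knob",m.sum(),cv2.minEnclosingCircle(k[:,:2].astype(np.float32)),k[:,:2].mean(0),np.percentile(k[:,2],[10,50,90]))
m=np.zeros(g.shape,bool); m[236:256,280:304]=1; m&=(Q[...,2]-h0>5)&(Q[...,2]-h0<35); k=Q[m]; print("pivot",m.sum(),cv2.minEnclosingCircle(k[:,:2].astype(np.float32)),k.mean(0))
w=Q[168:178,200:320].reshape(-1,3); k=w[abs(w[:,2]-h0-45)<8]; print("wall x",np.percentile(k[:,0],[2,50,98]),np.median(k[:,2]), "ymax",k[:,1].max())
E
```

```text
face H -0.8295595820583782 23.396880290722866
tilt [-7.30694414e-01  5.07492017e-02 -6.46267924e+01]
250 [(204, -26, -50, 0, np.int64(397)), (206, -27, -47, 0, np.int64(398)), (208, -27, -45, 0, np.int64(395)), (210, -27, -42, 0, np.int64(295)), (212, -27, -40, 1, np.int64(254)), (214, -25, -38, -2, np.int64(241)), (216, -25, -35, -3, np.int64(281)), (218, -18, -35, -16, np.int64(164)), (220, -8, -35, -35, np.int64(158)), (222, 1, -35, -54, np.int64(181)), (264, -1, 27, -49, np.int64(452)), (266, -2, 30, -47, np.int64(447)), (268, 5, 34, -62, np.int64(236)), (270, 4, 36, -60, np.int64(222)), (272, -14, 37, -24, np.int64(276)), (274, -24, 39, -4, np.int64(376)), (276, -27, 41, 0, np.int64(335)), (278, -27, 43, 0, np.int64(252)), (280, -27, 46, 0, np.int64(374)), (282, -26, 49, -1, np.int64(380)), (284, -27, 51, 0, np.int64(381)), (286, -33, 52, 12, np.int64(449))]
262 [(204, -9, -51, -1, np.int64(396)), (206, -9, -48, 0, np.int64(396)), (208, -9, -46, 0, np.int64(397)), (210, -9, -43, 0, np.int64(330)), (212, -9, -41, 0, np.int64(265)), (214, -9, -38, 0, np.int64(245)), (216, -7, -36,
[... 2247 characters left out ...]
.int64(385)), (224, -62, -1, np.int64(386)), (226, -59, 0, np.int64(343)), (228, -57, 0, np.int64(262)), (230, -54, 0, np.int64(349)), (232, -30, -48, np.int64(453)), (234, -27, -48, np.int64(453)), (236, -23, -49, np.int64(454)), (238, -20, -50, np.int64(448)), (240, -18, -47, np.int64(455)), (242, -14, -48, np.int64(449)), (244, -11, -48, np.int64(450))]
knob 220 ((-97.60330963134766, 56.49995803833008), 9.002187728881836) [-98.56727919  56.14006748] [35.06489364 36.9598709  37.85377313]
pivot 261 ((-39.786048889160156, 60.240535736083984), 12.689375877380371) [-40.12801357  60.5518802   11.34120566]
wall x [-141.986696   -136.9894294  -132.45499529] 44.08647859685593 ymax 79.7070631087787
```

Request:
jog_arm(
  rows=[-0.9, 0, 0, 0, 0, 0, 1, -0.9, 0, 0, 0, 0, 0, 1, -0.9, 0, 0, 0, 0, 0, 1, -0.9, 0, 0, 0, 0, 0, 1, 0, 0, 0, 0, 0, 0, 1, 0, 0, 0, 0, 0, 0, 1],
)

```text
time_s: 8.5
tcp_pos: [467.0, 108.0, 454.6]
orientation: [-0.145, 2.614, 0.038]
wrist_force: [-0.2, 0.1, -0.4]
opening: 1.001
grasp_force: 0.0
```

```bash
cat > m4.py <<'E'
from plan import *
im,d,P=look("wrist"); np.savez("pics/w4.npz",im=im,d=d,P=P); cv2.imwrite("pics/w4.png",im[...,::-1])
Q=(P-O)@RB; H=Q[...,2]
m=(abs(Q[...,0])<95)&(abs(Q[...,1])<70)&(abs(H)<4); k=Q[m]
A=np.c_[k[:,:2],np.ones(len(k))]; print("face tilt,H0",np.linalg.lstsq(A,k[:,2],rcond=None)[0])
# pocket: side walls' position at depth -4..-40, where seen
reg=(abs(Q[...,0])<80)&(abs(Q[...,1])<60)
deep=reg&(H<-6); n,lab,st,_=cv2.connectedComponentsWithStats(deep.astype(np.uint8)); i=1+st[1:,4].argmax(); print("deep",st[i]); D=Q[lab==i]
print("floor H",np.median(D[D[:,2]<-40][:,2]))
print("y walls",np.percentile(D[:,1],[.5,2,98,99.5]),"x",np.percentile(D[:,0],[.5,2,98,99.5]))
# face rim in bay mask: border of H>-1.5 next to the pocket
for nm,ax in(("y",1),("x",0)):
    o=1-ax; s=(abs(Q[...,o])<25)&(abs(H)<1.6)&reg
    v=Q[s][:,ax]; print("rim",nm,np.percentile(v[v<0],99.5),np.percentile(v[v>0],.5))
m=reg|((Q[...,0]<-80)&(Q[...,0]>-115)&(abs(Q[...,1]-56)<25)); m=m&(Q[...,0]<-80)&(H>30)&(H<44); k=Q[m]; print("knob",m.sum(),cv2.minEnclosingCircle(k[:,:2].astype(np.float32)),np.median(k[:,2]))
E
python3 m4.py
```

```text
face tilt,H0 [ 0.00205659  0.00103283 -0.79637696]
deep [ 212  147   64   83 4918]
floor H -49.1317678886352
y walls [-35.46899442 -35.36993439  37.72053731  37.83314308] x [-45.70828792 -44.35597078  52.62303222  52.83869147]
rim y -38.171811405952525 40.38183455938883
rim x -54.51742096433663 54.40922801781866
knob 280 ((-98.07038116455078, 56.37044906616211), 8.873143196105957) 36.66893850991393
```

View pics/w4.png

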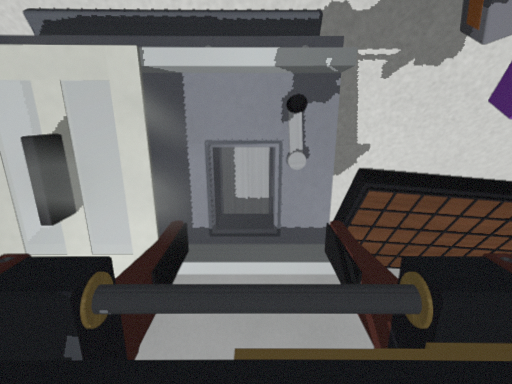

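The view shows the bay whole at (206–282, 141–235), the knob at (297,103), the pivot at (297,160), and the raised ejector plate on the pocket floor. Measured pocket width (73.2 mm) and floor depth (−49, so raised about 7 mm) both match.

```bash
sed -i 's/^O=.*/O=np.array([647.3,111.5,167.8])+RB@[.6,1.1,-.8]/' plan.py; python3 - <<'E'
from plan import *
rows([((435,378,200),down(118.8))],1)
E
```

```text
10 rows:
0.16, 0.91, 0.26, -0.12, 0.59, -0.44, 1,
0.11, 0.91, 0.28, -0.12, 0.59, -0.44, 1,
0.06, 0.91, 0.29, -0.12, 0.59, -0.44, 1,
0.01, 0.91, 0.3, -0.12, 0.59, -0.44, 1,
-0.04, 0.9, 0.31, -0.12, 0.59, -0.44, 1,
-0.09, 0.9, 0.32, -0.12, 0.6, -0.44, 1,
-0.15, 0.89, 0.32, -0.12, 0.59, -0.44, 1,
-0.19, 0.88, 0.32, -0.12, 0.6, -0.43, 1,
-0.25, 0.86, 0.32, -0.12, 0.59, -0.43, 1,
-0.29, 0.85, 0.31, -0.11, 0.6, -0.44, 1,
```

Request:
jog_arm(
  rows=[0.16, 0.91, 0.26, -0.12, 0.59, -0.44, 1, 0.11, 0.91, 0.28, -0.12, 0.59, -0.44, 1, 0.06, 0.91, 0.29, -0.12, 0.59, -0.44, 1, 0, 0.91, 0.3, -0.12, 0.59, -0.44, 1, -0.04, 0.9, 0.31, -0.12, 0.59, -0.44, 1, -0.1, 0.9, 0.32, -0.12, 0.6, -0.44, 1, -0.15, 0.9, 0.32, -0.12, 0.6, -0.44, 1],
)

```text
time_s: 9.43
tcp_pos: [444.2, 298.8, 390.9]
orientation: [-0.58, 2.927, 0.013]
wrist_force: [0.5, 0.2, -0.2]
opening: 0.999
grasp_force: 0.0
```

Request:
jog_arm(
  rows=[-0.2, 0.88, 0.32, -0.12, 0.6, -0.43, 1, -0.25, 0.86, 0.32, -0.12, 0.6, -0.43, 1, -0.3, 0.85, 0.31, -0.12, 0.6, -0.43, 1, 0, 0, 0, 0, 0, 0, 1, 0, 0, 0, 0, 0, 0, 1],
)

```text
time_s: 10.05
tcp_pos: [436.0, 378.5, 364.2]
orientation: [-0.78, 3.043, -0.0]
wrist_force: [-1.1, 0.3, 0.0]
opening: 1.002
grasp_force: 0.0
```

```bash
cat > m5.py <<'E'
from plan import *
im,d,P=look("wrist"); cv2.imwrite("pics/w5.png",im[...,::-1])
near=np.hypot(P[...,0]-435,P[...,1]-378)<62
for lo,hi in((50,60),(86,97)):
    k=P[near&(P[...,2]>lo)&(P[...,2]<hi)]; r=cv2.minAreaRect(k[:,:2].astype(np.float32)); print("cas",len(k),r,k[:,2].mean(),k[:,2].std())
rows([((435.2,378.1,78),down(118.8))],1)
E
python3 m5.py
```

```text
cas 5051 ((435.7503662109375, 378.8934326171875), (98.970703125, 69.9662857055664), 28.611087799072266) 54.40793307120841 0.8342823542301577
cas 567 ((435.719970703125, 378.9094543457031), (43.39883804321289, 11.787059783935547), 28.470542907714844) 91.16086210555811 0.9152335984557101
5 rows:
0.01, 0, 0.82, 0, 0, -0, 1,
0.01, 0, 0.83, 0, 0, -0, 1,
0, 0, 0.82, 0, 0, -0, 1,
0.01, 0, 0.83, 0, 0.01, -0.01, 1,
0, 0.01, 0.82, 0, 0, -0, 1,
```

Request:
jog_arm(
  rows=[0, 0.01, 0.82, 0, 0, 0, 0.4, 0, 0, 0.83, 0, 0, 0, 0.4, 0, 0, 0.82, 0, 0, 0, 0.4, 0, 0, 0.83, 0, 0, 0, 0.4, 0, 0, 0.82, 0, 0, 0, 0.4, 0, 0, 0, 0, 0, 0, 0.4, 0, 0, 0, 0, 0, 0, 0, 0, 0, 0, 0, 0, 0, 0],
  force=50,
)

```text
time_s: 11.1
tcp_pos: [436.1, 379.3, 241.7]
orientation: [-0.78, 3.042, 0.002]
wrist_force: [0.3, -0.2, 0.4]
opening: 0.211
grasp_force: 0.0
```

Request:
jog_arm(
  rows=[0, 0, 0, 0, 0, 0, 0, 0, 0, 0, 0, 0, 0, 0, 0, 0, 0, 0, 0, 0, 0, 0, 0, 0, 0, 0, 0, 0, 0, 0, 0, 0, 0, 0, 0],
  force=50,
)

```text
time_s: 11.72
tcp_pos: [436.1, 379.4, 241.2]
orientation: [-0.781, 3.043, 0.001]
wrist_force: [-0.2, -2.0, 5.8]
opening: 0.134
grasp_force: 50.0
```

```bash
python3 - <<'E'
from plan import *
s=env.state(); Rm=R.from_rotvec(s["orientation"]).as_matrix(); print(s["tcp_pos"]+163*Rm[:,2], s["opening"],s["grasp_force"])
cx=np.array([435.7,378.9,0]); print("cassette origin in tool",Rm.T@(cx-s["tcp_pos"]), "az",np.degrees(np.arctan2(Rm[1,1],Rm[0,1])))
g=s["tcp_pos"]+163*Rm[:,2]
rows([(g+[0,0,150],Rm),(B(0,0,-56+78+75),RT)],0)
E
```

```text
[436.11888388 379.52831475  78.1640509 ] 0.13358158177355903 49.99973952770233
cassette origin in tool [  0.70712533  -0.37981234 241.16357727] az 118.78945008741955
5 rows:
-0, 0, -1, 0, 0, 0, 0,
-0, 0, -1, 0, 0, 0, 0,
-0, 0, -1, 0, 0, 0, 0,
-0, 0, -1, 0, 0, 0, 0,
-0, 0, -1, 0, 0, 0, 0,
10 rows:
0.21, -0.95, -0.01, 0.12, -0.59, 0.44, 0,
0.17, -0.96, -0, 0.12, -0.59, 0.44, 0,
0.13, -0.97, -0, 0.12, -0.59, 0.44, 0,
0.1, -0.97, 0, 0.12, -0.59, 0.44, 0,
0.06, -0.97, 0.01, 0.12, -0.59, 0.44, 0,
0.02, -0.98, 0.01, 0.12, -0.59, 0.44, 0,
-0.01, -0.98, 0.03, 0.12, -0.59, 0.44, 0,
-0.05, -0.97, 0.04, 0.11, -0.6, 0.44, 0,
-0.08, -0.97, 0.05, 0.12, -0.59, 0.44, 0,
-0.12, -0.97, 0.06, 0.11, -0.6, 0.44, 0,
```

```bash
python3 - <<'E'
from plan import *
s=env.state(); Rm=R.from_rotvec(s["orientation"]).as_matrix()
g=s["tcp_pos"]+163*Rm[:,2]
rows([(g+[0,0,180],Rm),(B(0.7,0,-56+78+116),RT)],0)
E
```

```text
6 rows:
-0, 0, -1, 0, 0, 0, 0,
-0, 0, -1, 0, 0, 0, 0,
-0, 0, -1, 0, 0, 0, 0,
-0, 0, -1, 0, 0, 0, 0,
-0, 0, -1, 0, 0, 0, 0,
-0, 0, -1, 0, 0, 0, 0,
10 rows:
0.27, -0.93, -0.02, 0.12, -0.59, 0.44, 0,
0.23, -0.94, -0.03, 0.12, -0.59, 0.44, 0,
0.2, -0.95, -0.03, 0.12, -0.59, 0.44, 0,
0.16, -0.95, -0.03, 0.12, -0.59, 0.44, 0,
0.12, -0.96, -0.03, 0.12, -0.59, 0.44, 0,
0.08, -0.96, -0.02, 0.12, -0.59, 0.44, 0,
0.04, -0.97, -0.01, 0.12, -0.59, 0.44, 0,
0.01, -0.97, -0, 0.11, -0.6, 0.44, 0,
-0.03, -0.96, 0, 0.12, -0.59, 0.44, 0,
-0.07, -0.96, 0.02, 0.11, -0.6, 0.44, 0,
```

Request:
jog_arm(
  rows=[0, 0, -0.8, 0, 0, 0, 0, 0, 0, -1, 0, 0, 0, 0, 0, 0, -1, 0, 0, 0, 0, 0, 0, -1, 0, 0, 0, 0, 0, 0, -1, 0, 0, 0, 0, 0, 0, -1, 0, 0, 0, 0],
  force=60,
)

```text
time_s: 12.48
tcp_pos: [436.0, 379.6, 413.9]
orientation: [0.781, -3.04, 0.0]
wrist_force: [-0.7, 0.5, -1.9]
opening: 0.132
grasp_force: 60.0
```

Request:
jog_arm(
  rows=[0.27, -0.93, -0.1, 0.12, -0.6, 0.44, 0, 0.23, -0.94, -0.1, 0.12, -0.6, 0.44, 0, 0.2, -0.95, -0.1, 0.12, -0.6, 0.44, 0, 0.16, -0.95, -0.03, 0.12, -0.6, 0.44, 0, 0.12, -0.96, -0.03, 0.12, -0.6, 0.44, 0, 0.08, -0.96, 0, 0.12, -0.59, 0.44, 0, 0.04, -0.97, 0, 0.12, -0.59, 0.44, 0, 0, -0.97, 0.1, 0.11, -0.6, 0.44, 0],
)

```text
time_s: 13.48
tcp_pos: [487.8, 152.2, 421.8]
orientation: [-0.258, 2.707, 0.033]
wrist_force: [0.1, 0.8, -1.7]
opening: 0.127
grasp_force: 60.0
```

Request:
jog_arm(
  rows=[-0.03, -0.96, 0.1, 0.12, -0.59, 0.44, 0, -0.07, -0.96, 0.1, 0.11, -0.6, 0.44, 0, 0, 0, 0, 0, 0, 0, 0, 0, 0, 0, 0, 0, 0, 0],
)

```text
time_s: 13.98
tcp_pos: [502.5, 97.4, 418.7]
orientation: [-0.144, 2.614, 0.041]
wrist_force: [0.3, 0.4, -1.9]
opening: 0.137
grasp_force: 60.0
```

```bash
python3 - <<'E'
from plan import *
im,d,P=look("wrist"); cv2.imwrite("pics/w6.png",im[...,::-1])
s=env.state(); Rm=R.from_rotvec(s["orientation"]).as_matrix()
g=s["tcp_pos"]+163*Rm[:,2]; print("grasp bay",(g-O)@RB,"rot err deg",np.degrees(R.from_matrix(Rm.T@RT).as_rotvec()),s["opening"])
rows([(B(0.7,0,-56+78+66),RT)],0)
E
```

```text
grasp bay [ -0.71072648   1.34197095 128.07090717] rot err deg [0.10920777 0.0893591  0.01087864] 0.13788635413220152
2 rows:
-0.03, -0.02, 0.67, 0.01, 0.01, 0, 0,
-0.02, -0.02, 0.67, 0.01, 0.01, 0, 0,
```

View pics/w6.png

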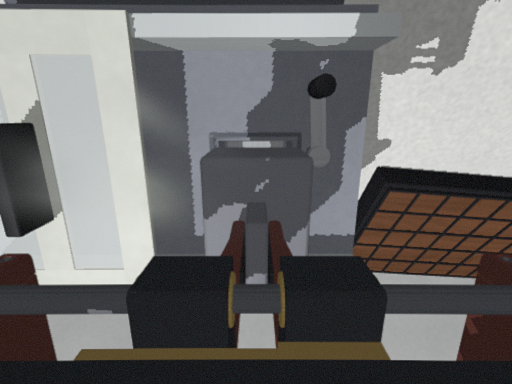

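The view shows the cassette held square over the bay: block at (203–312, 145–260), bay rim just behind it at row 135, and the lever still unlocked at right.

```bash
python3 - <<'E'
from plan import *
im,d,P=look("wrist"); Q=(P-O)@RB; H=Q[...,2]
s=env.state(); Rm=R.from_rotvec(s["orientation"]).as_matrix(); g=(s["tcp_pos"]+163*Rm[:,2]-O)@RB; print(g)
m=(abs(H-(g[2]-23))<6)&(abs(Q[...,1])<50)&(Q[...,0]<-12)&(Q[...,0]>-75); k=Q[m]
A=np.c_[k[:,:2],np.ones(len(k))]; print("top plane",np.linalg.lstsq(A,k[:,2],rcond=None)[0],np.median(k[:,2]),len(k))
print("y edges",np.percentile(k[:,1],[1,99]),"x low",np.percentile(k[:,0],[.5,1,3]))
a=k[(k[:,0]<-20)]; bins=np.arange(-45,-18,4)
for f in(1,99): 
    e=[np.percentile(k[abs(k[:,0]-b)<2][:,1],f) for b in bins]; print("edge",np.polyfit(bins,e,1))
rim=(abs(H)<1.6)&(abs(Q[...,1])<25)&(Q[...,0]<-20)&(Q[...,0]>-90); print("rim low x",np.percentile(Q[rim][:,0],99.5))
E
```

```text
[ -0.4727043    1.47331251 128.26149163]
top plane [2.32174763e-02 4.03906119e-04 1.05155641e+02] 104.43153610724495 6581
y edges [-32.65224936  34.92485601] x low [-51.25049857 -51.10372816 -50.55326471]
edge [-9.92905801e-03 -3.29255228e+01]
edge [2.31749263e-03 3.49318990e+01]
rim low x -53.76962926685555
```

Request:
jog_arm(
  rows=[-0.06, -0.04, 0.5, 0, 0.2, 0, 0, 0, 0, 0.6, 0, 0, 0, 0, 0, 0, 0.4, 0, 0, 0, 0, 0, 0, 0.3, 0, 0, 0, 0, 0, 0, 0.2, 0, 0, 0, 0, 0, 0, 0, 0, 0, 0, 0],
)

```text
time_s: 14.82
tcp_pos: [534.2, 99.3, 373.5]
orientation: [-0.144, 2.618, 0.04]
wrist_force: [-2.3, 0.2, 12.0]
opening: 0.137
grasp_force: 60.0
```

```bash
cat > st.py <<'E'
from plan import *
s=env.state(); Rm=R.from_rotvec(s["orientation"]).as_matrix(); print("grasp bay",(s["tcp_pos"]+163*Rm[:,2]-O)@RB,"F bay",s["wrist_force"]@RB,"M",s["moment"]@RB,"rot",np.degrees(R.from_matrix(Rm.T@RT).as_rotvec()),s["opening"],s["time_s"])
E
python3 st.py
```

```text
grasp bay [ 3.2157797  -0.59358811 72.7989492 ] F bay [ 4.07034426  0.43590496 11.49602103] M [ 0.02424586  0.10398573 -0.06999446] rot [ 0.06344808 -0.19013286 -0.03436828] 0.13706453351227854 14.825
```

Request:
jog_arm(
  rows=[0, 0, -0.5, 0, 0, 0, 0, 0, 0, -0.5, 0, 0, 0, 0, 0, 0, 0, 0, 0, 0, 0, 0, 0, 0, 0, 0, 0, 0],
)

```text
time_s: 15.32
tcp_pos: [519.0, 97.6, 393.8]
orientation: [-0.144, 2.629, 0.039]
wrist_force: [0.0, -0.3, -2.9]
opening: 0.133
grasp_force: 60.0
```

```bash
cat > m6.py <<'E'
from plan import *
im,d,P=look("wrist"); cv2.imwrite("pics/w7.png",im[...,::-1]); Q=(P-O)@RB; H=Q[...,2]; np.savez("pics/w7.npz",Q=Q,im=im)
s=env.state(); Rm=R.from_rotvec(s["orientation"]).as_matrix(); g=(s["tcp_pos"]+163*Rm[:,2]-O)@RB; print(g)
m=(abs(H-(g[2]-23))<5)&(abs(Q[...,1])<45)&(Q[...,0]<-12)&(Q[...,0]>-60); k=Q[m]
A=np.c_[k[:,:2],np.ones(len(k))]; print("top plane",np.linalg.lstsq(A,k[:,2],rcond=None)[0],np.median(k[:,2]),len(k))
bins=np.arange(-45,-18,4)
for f in(.5,99.5): 
    e=[np.percentile(k[abs(k[:,0]-b)<2][:,1],f) for b in bins]; print("edge",np.polyfit(bins,e,1),np.mean(e))
print("x low",[round(float(k[abs(k[:,1]-b)<3][:,0].min()),1) for b in(-25,-15,0,15,25)])
row=(abs(Q[...,1])<20)
print("front wall x,H",[(round(float(a),1),round(float(b))) for a,b in Q[row&(H<-4)&(abs(Q[...,0])<60)][::60,[0,2]]])
# profile down a column near y=0 in the image
ys=np.where(abs(Q[150:,:,1])<.8)
prof=Q[(abs(Q[...,1])<.7)&(Q[...,0]<-40)&(Q[...,0]>-70)]; prof=prof[prof[:,0].argsort()]; print(prof[::2,[0,2]].round(1).tolist())
E
python3 m6.py; python3 st.py
```

```text
[-1.9611791  -0.72112541 97.78647762]
top plane [-3.63718804e-02  7.87082406e-05  7.66317925e+01] 78.10731329484483 6293
edge [ 4.27428857e-03 -3.50971538e+01] -35.23820537256167
edge [6.79842304e-04 3.35182481e+01] 33.49581330465792
x low [-56.1, -56.1, -56.4, -56.0, -56.4]
front wall x,H []
[[-69.8, -0.9], [-69.0, 0.6], [-68.2, -0.1], [-67.3, -0.1], [-66.5, -0.4], [-65.7, 0.5], [-64.8, 0.0], [-64.1, 0.9], [-63.2, 1.3], [-62.3, -0.5], [-61.6, 1.0], [-60.7, 1.1], [-60.3, 30.3], [-59.8, 34.1], [-59.8, -0.7], [-59.4, 37.9], [-59.1, 1.3], [-59.0, 42.0], [-58.5, 44.9], [-58.2, 48.7], [-58.0, 54.0], [-57.6, 57.1], [-57.2, 59.2], [-57.0, 63.6], [-56.6, 66.1], [-56.4, 69.5], [-56.1, 72.4], [-55.9, 71.2], [-55.7, 74.3], [-55.6, 78.3], [-55.3, 76.4], [-54.9, 77.9], [-54.6, 80.1], [-54.3, 77.3], [-54.0, 79.8], [-53.5, 80.7], [-53.3, 79.3], [-52.8, 79.8], [-52.4, 80.7], [-52.2, 79.9], [-51.6, 79.5], [-51.3, 81.7], [-50.9, 78.7], [-50.6, 80.5], [-49.9, 80.4], [-49.9, 79.9], [-49.3, 80.3], [-48.7, 80.2], [-48.5, 78.6], [-48.0, 79.5], [-47.7, 81.1], [-47.4, 79.4], [-46.7, 78.6], [-46.4, 80.5], [-46.2, 79.2], [-45.6, 79.4], [-45.1, 79.7], [-44.8, 78.4], [-44.3, 79.0], [-43.9, 80.1], [-43.6, 78.3], [-43.2, 79.3], [-42.7, 79.8], [-42.5, 79.1], [-42.0, 79.4], [-41.3, 79.2], [-41.2, 78.6], [-40.6, 79.0], [-40.0, 78.9]]
grasp bay [-1.9611791  -0.72112541 97.78647762] F bay [-1.72760196  0.1130261  -2.36091405] M [0.01046722 0.37951526 0.07294757] rot [ 0.0503994  -0.87950528 -0.03173298] 0.13383266606725613 15.375
```

Request:
jog_arm(
  rows=[0, 0.03, 0, 0, -0.41, 0, 0, 0, 0, 0, 0, 0, 0, 0, 0, 0, 0, 0, 0, 0, 0],
)

```text
time_s: 15.75
tcp_pos: [519.0, 98.4, 393.9]
orientation: [-0.142, 2.594, 0.041]
wrist_force: [-0.3, -0.2, -1.8]
opening: 0.134
grasp_force: 60.0
```

```bash
python3 m6.py; python3 st.py
```

```text
[ 4.21067197  0.13623836 98.26198118]
top plane [-2.48740984e-02  1.24626141e-03  7.65012130e+01] 77.41712779788924 6610
edge [-7.25941263e-03 -3.45124606e+01] -34.272899968545154
edge [9.50001923e-03 3.45249006e+01] 34.21140000900134
x low [-49.4, -49.5, -49.4, -49.4, -49.4]
front wall x,H [(-52.0, -4), (-46.0, -48), (-44.9, -49)]
[[-69.6, -0.2], [-68.8, 0.1], [-68.0, -1.1], [-67.2, 1.0], [-66.4, 0.5], [-65.6, -0.4], [-64.8, 0.5], [-63.9, -0.6], [-63.2, 0.7], [-62.4, 0.7], [-61.6, 1.0], [-60.7, -0.3], [-59.9, -0.4], [-59.1, 1.2], [-58.2, 0.1], [-57.6, 2.5], [-56.7, 1.0], [-55.8, 0.5], [-54.9, -0.7], [-53.9, -2.2], [-53.0, -2.7], [-52.1, -3.3], [-51.9, 26.9], [-51.7, 32.0], [-51.3, 34.9], [-51.1, 39.0], [-50.9, 43.2], [-50.8, 42.5], [-50.5, 50.8], [-50.3, 54.4], [-50.0, 52.6], [-49.8, 60.9], [-49.8, 64.9], [-49.4, 70.6], [-49.3, 70.3], [-49.1, 72.7], [-48.9, 75.3], [-48.4, 76.2], [-48.1, 77.9], [-47.6, 78.5], [-47.1, 78.9], [-46.9, -49.0], [-46.3, 77.8], [-45.9, 78.8], [-45.4, 79.3], [-44.9, -48.5], [-44.7, 78.7], [-44.0, 78.4], [-43.3, 77.8], [-42.8, 78.0], [-42.2, 78.1], [-41.7, 78.8], [-40.8, 77.3], [-40.3, 77.5]]
grasp bay [ 4.21067197  0.13623836 98.26198118] F bay [-1.52784291  0.00732305 -2.43741964] M [-0.01746337  0.42968849 -0.02457871] rot [ 0.04898646  1.18310872 -0.03521324] 0.13420322353753633 15.8
```

View pics/w7.png

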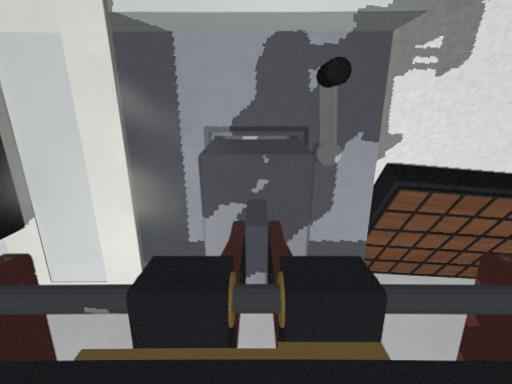

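The cassette has turned about 0.05 rad in the grip: its front face runs from (205,150) to (205,260), and the rim shows at (205–310,130). I will square it up and re-measure.

Request:
jog_arm(
  rows=[0.16, 0, 0, 0, -0.28, 0, 0, 0.16, 0, 0, 0, -0.28, 0, 0, 0, 0, 0, 0, 0, 0, 0, 0, 0, 0, 0, 0, 0, 0],
)

```text
time_s: 16.3
tcp_pos: [510.7, 97.6, 389.4]
orientation: [-0.14, 2.544, 0.044]
wrist_force: [-0.5, -0.3, -2.1]
opening: 0.135
grasp_force: 60.0
```

```bash
python3 m6.py; python3 st.py
```

```text
[ 2.94593814  0.1783963  98.81064358]
top plane [ 1.35008325e-02 -6.88392716e-06  7.67402239e+01] 76.40314933671499 6532
edge [-1.42133505e-02 -3.47247573e+01] -34.2557167170876
edge [3.50922399e-03 3.42625262e+01] 34.146721770566124
x low [-49.2, -49.2, -49.0, -49.2, -49.2]
front wall x,H [(-52.5, -4), (-45.0, -48), (-43.1, -47), (-41.1, -48), (-39.9, -49)]
[[-69.9, 0.4], [-69.1, 0.3], [-68.3, 0.6], [-67.5, -0.3], [-66.8, 0.3], [-66.0, 0.3], [-65.2, 0.8], [-64.3, -0.4], [-63.5, -0.2], [-62.9, 1.4], [-62.0, 0.8], [-61.2, 0.1], [-60.3, -0.1], [-59.6, 0.8], [-58.9, 1.6], [-58.0, 1.0], [-57.1, 0.0], [-56.4, 0.8], [-55.5, 0.2], [-54.4, -2.2], [-53.4, -3.6], [-52.6, -3.1], [-51.7, -4.1], [-49.5, 29.6], [-49.4, 46.1], [-49.4, 53.5], [-49.4, 60.4], [-49.4, 24.3], [-49.3, 41.6], [-49.3, 45.4], [-49.2, 32.6], [-49.2, 56.0], [-49.1, 68.5], [-49.1, 51.7], [-49.0, 73.8], [-48.9, 67.8], [-48.9, 64.6], [-48.8, 57.4], [-48.6, 75.0], [-48.0, 75.0], [-47.6, 75.9], [-47.1, 76.5], [-46.6, 76.6], [-45.9, 76.5], [-45.3, 76.4], [-44.8, 76.7], [-44.3, 76.9], [-44.0, -48.2], [-43.5, 76.4], [-42.9, 76.1], [-42.4, 76.8], [-42.0, -47.9], [-41.6, 76.0], [-41.0, -48.0], [-40.7, 77.1], [-40.2, 77.6]]
grasp bay [ 2.94593814  0.1783963  98.81064358] F bay [-1.73774703 -0.39712944 -1.67796513] M [ 0.01109434  0.43992596 -0.00859193] rot [ 0.05028836  4.05928128 -0.03594055] 0.13219250882409672 16.35
```

Request:
jog_arm(
  rows=[0.05, 0, 0.4, 0, 0, 0, 0, 0.03, 0, 0.3, 0, 0, 0, 0, 0.02, 0, 0.2, 0, 0, 0, 0, 0.02, 0, 0.15, 0, 0, 0, 0, 0, 0, 0, 0, 0, 0, 0],
)

```text
time_s: 16.98
tcp_pos: [525.5, 99.2, 360.7]
orientation: [-0.14, 2.545, 0.044]
wrist_force: [-0.2, -0.7, -2.3]
opening: 0.139
grasp_force: 60.0
```

```bash
python3 st.py
```

```text
grasp bay [ 1.2092009   0.22156492 66.40002307] F bay [-1.40087976 -0.65042485 -1.80577313] M [ 0.03758121  0.48112321 -0.04219648] rot [ 0.05127377  3.99720599 -0.03392906] 0.13853684009581033 16.975
```

Request:
jog_arm(
  rows=[0, 0, 0.3, 0, 0, 0, 0, 0.02, 0, 0.3, 0, 0, 0, 0, 0.02, 0, 0.3, 0, 0, 0, 0, 0, 0, 0, 0, 0, 0, 0],
)

```text
time_s: 17.48
tcp_pos: [539.6, 100.8, 336.7]
orientation: [-0.14, 2.546, 0.044]
wrist_force: [0.2, 0.4, -1.8]
opening: 0.131
grasp_force: 60.0
```

```bash
python3 st.py
```

```text
grasp bay [ 1.29221872  0.24215333 38.55720159] F bay [-0.66248157  0.36948194 -1.64939635] M [ 0.02598301  0.52595191 -0.06575336] rot [ 0.04922409  3.92455026 -0.03518944] 0.13098723933583842 17.475
```

Request:
jog_arm(
  rows=[0.02, 0, 0.25, 0, 0, 0, 0, 0.01, 0, 0.15, 0, 0, 0, 0, 0.01, 0, 0.1, 0, 0, 0, 0, 0, 0, 0, 0, 0, 0, 0],
)

```text
time_s: 17.98
tcp_pos: [546.7, 101.6, 325.6]
orientation: [-0.14, 2.544, 0.044]
wrist_force: [-4.0, -0.1, 0.4]
opening: 0.133
grasp_force: 60.0
```

```bash
python3 st.py
```

```text
grasp bay [ 2.35012794  0.26574434 25.36108489] F bay [-3.23620933  0.33315281  2.3135581 ] M [-0.0097496   0.68321132  0.00981341] rot [ 0.05035196  4.06809355 -0.03233195] 0.13330414040734187 17.975
```

Request:
jog_arm(
  rows=[0.02, 0, 0.1, 0, 0, 0, 0, 0.01, 0, 0.1, 0, 0, 0, 0, 0, 0, 0, 0, 0, 0, 0],
)

```text
time_s: 18.35
tcp_pos: [548.6, 101.9, 322.5]
orientation: [-0.14, 2.543, 0.044]
wrist_force: [-20.8, -2.3, 12.2]
opening: 0.138
grasp_force: 60.0
```

```bash
python3 st.py
```

```text
grasp bay [ 2.50712996  0.31169688 21.74995575] F bay [-12.00755247  -0.05183549  20.98152874] M [-0.11165489  2.09065397 -0.05998609] rot [ 0.04434601  4.09120939 -0.02146881] 0.1382390207441764 18.35
```

Request:
jog_arm(
  rows=[0.07, 0, 0.06, 0, 0, 0, 0, 0, 0, 0, 0, 0, 0, 0, 0, 0, 0, 0, 0, 0, 0],
)

```text
time_s: 18.73
tcp_pos: [548.0, 101.8, 321.8]
orientation: [-0.139, 2.54, 0.044]
wrist_force: [-24.6, -3.3, 16.5]
opening: 0.135
grasp_force: 60.0
```

```bash
python3 st.py
```

```text
grasp bay [ 2.13041533  0.27775198 21.48926937] F bay [-13.25893021  -0.59349704  26.74698187] M [-0.09352284  1.95365787  0.00891661] rot [ 0.04249024  4.28511883 -0.02560538] 0.13482869559002283 18.725
```

Request:
jog_arm(
  rows=[0, 0, 0, 0, 0, 0, 0.6, 0, 0, 0, 0, 0, 0, 0.6, 0, 0, 0, 0, 0, 0, 0.6, 0, 0, 0, 0, 0, 0, 0.6, -0.05, 0, -0.7, 0, 0, 0, 0.6, -0.05, 0, -0.9, 0, 0, 0, 0.6, 0, 0, -1, 0, 0.4, 0, 0.6, 0, 0, -1, 0, 0.42, 0, 0.6],
)

```text
time_s: 19.73
tcp_pos: [491.6, 95.4, 409.4]
orientation: [-0.143, 2.616, 0.04]
wrist_force: [-0.8, -0.1, 0.2]
opening: 0.599
grasp_force: 0.0
```

Request:
jog_arm(
  rows=[0, 0, -0.8, 0, 0, 0, 0, 0, 0, 0, 0, 0, 0, 0, 0, 0, 0, 0, 0, 0, 0],
)

```text
time_s: 20.1
tcp_pos: [480.4, 94.2, 428.2]
orientation: [-0.144, 2.617, 0.04]
wrist_force: [-0.8, -0.2, -0.9]
opening: 0.296
grasp_force: 0.0
```

```bash
cat > m8.py <<'E'
from plan import *
im,d,P=look("wrist"); cv2.imwrite("pics/w8.png",im[...,::-1]); Q=(P-O)@RB; H=Q[...,2]
f=(abs(H)<2.5)&(abs(Q[...,1])<50)&(Q[...,0]<-62)&(Q[...,0]>-120); print("face H",np.median(H[f]))
m=(abs(H)<12)&(abs(Q[...,1])<30)&(Q[...,0]<40)&(Q[...,0]>-46); m&=abs(Q[...,1])>9; k=Q[m]; print("shoulder H",np.percentile(k[:,2],[10,50,90]),len(k))
print([(b,round(float(np.median(k[abs(k[:,0]-b)<4][:,2])),1)) for b in(-42,-34,-26,30,38) if (abs(k[:,0]-b)<4).sum()>5])
m=(H>25)&(H<45)&(abs(Q[...,1])<25)&(abs(Q[...,0])<40); r=cv2.minAreaRect(Q[m][:,:2].astype(np.float32)); print("fin",r,np.median(H[m]),m.sum())
m=(Q[...,0]<-80)&(Q[...,0]>-115)&(abs(Q[...,1]-56)<25)&(H>30)&(H<44); k=Q[m]; print("knob",m.sum(),cv2.minEnclosingCircle(k[:,:2].astype(np.float32)),np.median(k[:,2]))
E
python3 m8.py; python3 st.py
```

```text
face H -0.23800334562572728
shoulder H [-1.982916   -1.08556348 -0.20833125] 2722
[(-42, -1.1), (-34, -1.1), (-26, -1.1), (30, -1.0), (38, -1.0)]
fin ((-2.097919464111328, 0.10238361358642578), (43.567073822021484, 10.993942260742188), 0.048887189477682114) 35.65033406330177 534
knob 346 ((-98.7155990600586, 55.23275375366211), 8.893030166625977) 37.43889683906511
grasp bay [-1.64290506e+01  1.10587450e-01  1.46770578e+02] F bay [ 0.30785029 -0.865581   -0.34071142] M [0.01659315 0.1870001  0.06819174] rot [ 0.04871055 -0.17659844 -0.03563922] 0.2554120997316535 20.15
```

View pics/w8.png

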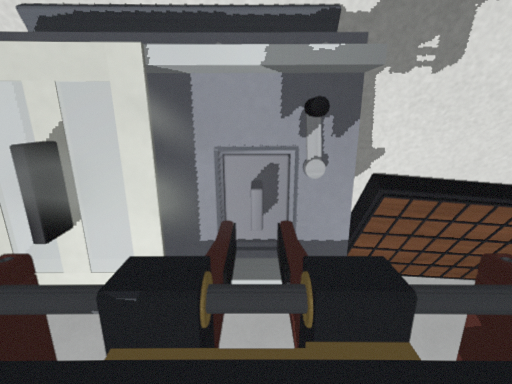

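The cassette is seated: fin at (256,210), shoulders flush at −1.1 mm and level. The knob is at (317,106).

```bash
python3 - <<'E'
from plan import *
rows([(B(-101.5,55.5,75),RT),(B(-101.5,55.5,32),RT,22)],.6)
E
```

```text
5 rows:
0.57, 0.37, 0.48, 0, -0.01, -0, 0.6,
0.57, 0.37, 0.48, 0, -0.01, -0, 0.6,
0.57, 0.37, 0.48, 0, -0.01, -0, 0.6,
0.57, 0.37, 0.48, 0, -0, -0, 0.6,
0.57, 0.37, 0.48, 0.01, -0.01, -0.01, 0.6,
2 rows:
0, -0, 0.72, -0, 0, 0, 0.6,
0, -0, 0.71, -0, 0, 0, 0.6,
```

Request:
jog_arm(
  rows=[0.57, 0.37, 0.48, 0, -0.01, 0, 0.6, 0.57, 0.37, 0.48, 0, -0.01, 0, 0.6, 0.57, 0.37, 0.48, 0, -0.01, 0, 0.6, 0.57, 0.37, 0.48, 0, 0, 0, 0.6, 0.57, 0.37, 0.48, 0, 0, 0, 0.6, 0, 0, 0, 0, 0, 0, 0.6, 0, 0, 0.7, 0, 0, 0, 0.6, 0, 0, 0.7, 0, 0, 0, 0.6],
)

```text
time_s: 21.15
tcp_pos: [457.9, 147.4, 288.6]
orientation: [-0.143, 2.611, 0.04]
wrist_force: [-0.2, 0.0, -0.2]
opening: 0.599
grasp_force: 0.0
```

Request:
jog_arm(
  rows=[0, 0, 0, 0, 0, 0, 0, 0, 0, 0, 0, 0, 0, 0, 0, 0, 0, 0, 0, 0, 0, 0, 0, 0, 0, 0, 0, 0, 0, 0, 0, 0, 0, 0, 0, 0, 0, 0, 0, 0, 0, 0],
  force=40,
)

```text
time_s: 21.9
tcp_pos: [457.1, 147.6, 289.0]
orientation: [-0.143, 2.611, 0.04]
wrist_force: [-2.8, -1.0, 4.9]
opening: 0.199
grasp_force: 40.0
```

```bash
python3 st.py; python3 - <<'E'
import numpy as np
a=np.linspace(1.5,-.05,15); p=np.c_[-38-60*np.sin(a),60-60*np.cos(a)]; d=np.diff(p,axis=0)
for r in d: print(f"{-r[0]/30:.2f}, {r[1]/30:.2f}, 0, 0, 0, 0, 0,")
E
```

```text
grasp bay [-99.76606636  55.83295429  35.2510789 ] F bay [-0.07210749 -0.72176227  5.64498117] M [-0.06956974  0.28153393 -0.08374719] rot [ 0.05919388  0.18181678 -0.03751633] 0.19863218286400086 21.9
-0.03, -0.22, 0, 0, 0, 0, 0,
-0.05, -0.22, 0, 0, 0, 0, 0,
-0.08, -0.21, 0, 0, 0, 0, 0,
-0.10, -0.20, 0, 0, 0, 0, 0,
-0.12, -0.19, 0, 0, 0, 0, 0,
-0.14, -0.17, 0, 0, 0, 0, 0,
-0.16, -0.16, 0, 0, 0, 0, 0,
-0.17, -0.14, 0, 0, 0, 0, 0,
-0.19, -0.12, 0, 0, 0, 0, 0,
-0.20, -0.10, 0, 0, 0, 0, 0,
-0.21, -0.07, 0, 0, 0, 0, 0,
-0.22, -0.05, 0, 0, 0, 0, 0,
-0.22, -0.03, 0, 0, 0, 0, 0,
-0.22, -0.00, 0, 0, 0, 0, 0,
```

Request:
jog_arm(
  rows=[-0.03, -0.22, 0, 0, 0, 0, 0, -0.05, -0.22, 0, 0, 0, 0, 0, -0.08, -0.21, 0, 0, 0, 0, 0, -0.1, -0.2, 0, 0, 0, 0, 0, -0.12, -0.19, 0, 0, 0, 0, 0, -0.14, -0.17, 0, 0, 0, 0, 0, -0.16, -0.16, 0, 0, 0, 0, 0],
)

```text
time_s: 22.78
tcp_pos: [478.7, 109.8, 299.0]
orientation: [-0.146, 2.613, 0.045]
wrist_force: [-8.7, 7.3, 4.9]
opening: 0.197
grasp_force: 40.0
```

```bash
python3 st.py
```

```text
grasp bay [-80.05487566  16.53479639  35.26899975] F bay [-4.38252354  8.20292058  8.14208172] M [1.47731337 1.04283855 0.46771853] rot [0.29509239 0.07930911 0.00681139] 0.19689324738483 22.775
```

Request:
jog_arm(
  rows=[-0.17, -0.14, 0, 0, 0, 0, 0, -0.19, -0.12, 0, 0, 0, 0, 0, -0.2, -0.1, 0, 0, 0, 0, 0, -0.21, -0.07, 0, 0, 0, 0, 0, -0.22, -0.05, 0, 0, 0, 0, 0, -0.22, -0.03, 0, 0, 0, 0, 0, -0.18, 0, 0, 0, 0, 0, 0, 0, 0, 0, 0, 0, 0, 0],
)

```text
time_s: 23.78
tcp_pos: [516.5, 97.9, 319.9]
orientation: [-0.145, 2.613, 0.042]
wrist_force: [-5.5, 1.8, 6.1]
opening: 0.198
grasp_force: 40.0
```

```bash
python3 st.py
```

```text
grasp bay [-38.21792324   0.10036084  35.26982677] F bay [-1.52509222  2.41810854  7.93420838] M [0.41496022 0.80202116 0.13658525] rot [ 0.14166469  0.07918482 -0.00094161] 0.19778954556498188 23.775
```

Request:
jog_arm(
  rows=[0, 0, 0, 0, 0, 0, 0.6, 0, 0, 0, 0, 0, 0, 0.6, 0, 0, 0, 0, 0, 0, 0.6, 0, 0, 0, 0, 0, 0, 0.6, 0, 0, -0.7, 0, 0, 0, 0.6, 0, 0, -1, 0, 0, 0, 0.6, 0, 0, -1, 0, 0, 0, 0.6, 0, 0, -0.6, 0, 0, 0, 0.6],
)

```text
time_s: 24.78
tcp_pos: [466.8, 91.8, 406.5]
orientation: [-0.143, 2.611, 0.04]
wrist_force: [0.2, -0.1, -0.8]
opening: 0.604
grasp_force: 0.0
```

```bash
cat > m9.py <<'E'
from plan import *
im,d,P=look("wrist"); cv2.imwrite("pics/w9.png",im[...,::-1]); Q=(P-O)@RB; H=Q[...,2]
m=(Q[...,0]<-26)&(Q[...,0]>-115)&(abs(Q[...,1]-25)<50)&(H>28)&(H<44); k=Q[m]; print("knob",m.sum(),cv2.minEnclosingCircle(k[:,:2].astype(np.float32)),np.median(k[:,2]))
m=(H>78)&(H<95)&(abs(Q[...,1]+175)<40)&(abs(Q[...,0]+30)<80); print("handle",m.sum())
if m.sum()>50: print(cv2.minAreaRect(Q[m][:,:2].astype(np.float32)),np.median(H[m]))
m=(abs(H+1)<4)&(Q[...,0]<-46)&(Q[...,0]>-50)&(abs(Q[...,1])<28); print("shoulder",m.sum(),np.median(H[m]) if m.any() else 0)
rows([(B(-30,-176.5,125),RT)],.6)
E
python3 m9.py; python3 st.py
```

```text
knob 317 ((-43.32544708251953, 0.19250424206256866), 8.898931503295898) 37.569022634162884
handle 2171
((-30.60763931274414, -174.27609252929688), (80.2103042602539, 14.985945701599121), 0.5615614056587219) 85.0766098420184
shoulder 132 -1.1783659918657103
6 rows:
-0.04, -0.98, 0.07, 0, 0.01, -0, 0.6,
-0.04, -0.97, 0.07, 0, 0.01, -0, 0.6,
-0.05, -0.98, 0.07, 0, 0.01, -0, 0.6,
-0.04, -0.97, 0.07, 0, 0.02, -0, 0.6,
-0.05, -0.98, 0.06, 0.01, 0.01, -0, 0.6,
-0.04, -0.97, 0.07, 0, 0.02, -0.01, 0.6,
grasp bay [-36.69948426  -0.70011045 137.35728984] F bay [0.62290999 0.58856856 1.22879484] M [-0.01093774  0.24373896 -0.02095288] rot [ 0.05666927  0.37563661 -0.03351439] 0.6001674497828549 24.825
```

The knob is at −43 mm, so the lever is about 0.09 rad short of fully across. That passes, but I will nudge it from the down-slope side with closed fingers for margin.

Request:
jog_arm(
  rows=[0.6, 0.02, 0.3, 0, 0, 0, 0, 0.58, 0, 0.4, 0, 0, 0, 0, 0, 0, 0.4, 0, 0, 0, 0, 0, 0, 0.4, 0, 0, 0, 0, 0, 0, 0.4, 0, 0, 0, 0, 0, 0, 0.5, 0, 0, 0, 0, 0, 0, 0.6, 0, 0, 0, 0, 0, 0, 0.4, 0, 0, 0, 0],
)

```text
time_s: 25.82
tcp_pos: [488.2, 94.9, 297.1]
orientation: [-0.143, 2.615, 0.04]
wrist_force: [-1.0, -0.4, 0.9]
opening: 0.004
grasp_force: 0.0
```

Request:
jog_arm(
  rows=[-0.2, 0, 0, 0, 0, 0, 0, -0.15, 0, 0, 0, 0, 0, 0, -0.1, 0, 0, 0, 0, 0, 0, 0, 0, 0, 0, 0, 0, 0],
)

```text
time_s: 26.32
tcp_pos: [499.5, 96.1, 306.3]
orientation: [-0.143, 2.612, 0.04]
wrist_force: [0.9, -0.3, 0.2]
opening: 0.008
grasp_force: 0.0
```

```bash
python3 st.py
```

```text
grasp bay [-5.96048030e+01 -1.23088717e-02  3.20267832e+01] F bay [ 0.87344349 -0.42236158 -0.2867192 ] M [ 0.04745296  0.25426986 -0.01978695] rot [ 0.05569898  0.16519621 -0.03817692] 0.007770036822434164 26.325
```

Request:
jog_arm(
  rows=[-0.1, 0, 0, 0, 0, 0, 0, -0.06, 0, 0, 0, 0, 0, 0, 0, 0, 0, 0, 0, 0, 0],
)

```text
time_s: 26.7
tcp_pos: [502.4, 96.5, 307.1]
orientation: [-0.144, 2.619, 0.039]
wrist_force: [-12.4, -2.1, 2.6]
opening: 0.003
grasp_force: 5.2
```

```bash
python3 st.py
```

```text
grasp bay [-5.77800294e+01 -3.62296450e-02  3.12432166e+01] F bay [-9.5829646  -0.70885921  8.48698688] M [-0.09655557  1.84951073 -0.04459723] rot [ 0.04220909 -0.22599458 -0.02561275] 0.0034793573840357006 26.7
```

Request:
jog_arm(
  rows=[-0.08, 0, 0, 0, 0, 0, 0, 0, 0, 0, 0, 0, 0, 0, 0.2, 0, 0, 0, 0, 0, 0, 0.4, 0, -0.2, 0, 0, 0, 0.3, 0, 0, -0.8, 0, 0, 0, 0.5, 0, 0, -1, 0, 0, 0, 0.5, -0.4, 0, -1, 0, 0, 0, 0.6, -0.4, 0, -0.4, 0, 0, 0, 0.6],
)

```text
time_s: 27.7
tcp_pos: [459.4, 91.7, 403.7]
orientation: [-0.143, 2.607, 0.041]
wrist_force: [-0.2, -0.7, 0.1]
opening: 0.532
grasp_force: 0.0
```

```bash
python3 m9.py; python3 st.py
```

```text
knob 312 ((-38.40130615234375, -0.18286408483982086), 8.953496932983398) 37.549845407570245
handle 2037
((-30.704044342041016, -174.42724609375), (14.114384651184082, 78.9416275024414), 89.4001693725586) 85.02747325060814
shoulder 201 -1.1304215026797784
6 rows:
-0.08, -0.98, 0.07, 0, 0.02, -0, 0.6,
-0.08, -0.98, 0.07, 0, 0.02, -0, 0.6,
-0.08, -0.98, 0.07, 0, 0.02, -0, 0.6,
-0.09, -0.98, 0.07, 0, 0.02, -0, 0.6,
-0.08, -0.98, 0.07, 0.01, 0.02, -0, 0.6,
-0.09, -0.98, 0.07, 0, 0.01, -0.01, 0.6,
grasp bay [-4.33308601e+01 -3.60759734e-05  1.37777212e+02] F bay [-0.91464726 -0.63603816  1.79682888] M [-0.01355181  0.29466715  0.01302636] rot [ 0.07117935  0.56261384 -0.03580991] 0.5757097587698858 27.75
```

Lever fully locked. Now the guard.

Request:
jog_arm(
  rows=[-0.08, -0.98, 0.07, 0, 0.02, 0, 0.6, -0.08, -0.98, 0.07, 0, 0.02, 0, 0.6, -0.08, -0.98, 0.07, 0, 0.02, 0, 0.6, -0.08, -0.98, 0.07, 0, 0.02, 0, 0.6, -0.08, -0.98, 0.07, 0, 0.02, 0, 0.6, -0.08, -0.93, 0.07, 0, 0.01, 0, 0.6, 0, 0, 0, 0, 0, 0, 0.6],
)

```text
time_s: 28.62
tcp_pos: [497.8, -81.5, 395.7]
orientation: [-0.14, 2.623, 0.039]
wrist_force: [-0.8, 0.5, -0.4]
opening: 0.599
grasp_force: 0.0
```

```bash
python3 st.py; python3 -c "
from plan import *
rows([(B(-30,-175.3,76),RT)],.6)"
```

```text
grasp bay [ -35.08443586 -176.6043318   120.06165553] F bay [-0.84748025  0.57835384 -0.02163815] M [ 0.05228612  0.21142825 -0.07304193] rot [-0.01284421 -0.49527982 -0.18748897] 0.5988486934795645 28.625
2 rows:
-0.07, 0.02, 0.73, -0, -0.05, -0.02, 0.6,
-0.06, 0.02, 0.74, -0, -0.05, -0.02, 0.6,
```

Request:
jog_arm(
  rows=[-0.07, 0.02, 0.73, 0, -0.05, -0.02, 0.6, -0.06, 0.02, 0.73, 0, -0.05, -0.02, 0.5, 0, 0, 0, 0, 0, 0, 0, 0, 0, 0, 0, 0, 0, 0, 0, 0, 0, 0, 0, 0, 0, 0, 0, 0, 0, 0, 0, 0, 0, 0, 0, 0, 0, 0, 0, 0, 0, 0, 0, 0, 0, 0],
  force=40,
)

```text
time_s: 29.62
tcp_pos: [522.3, -76.2, 361.7]
orientation: [-0.148, 2.612, 0.038]
wrist_force: [-4.2, -0.6, 6.1]
opening: 0.133
grasp_force: 40.0
```

```bash
python3 st.py
```

```text
grasp bay [ -28.68853518 -173.88452668   78.10612675] F bay [-0.62538326 -0.11402939  7.3749998 ] M [ 0.12870616  0.40693805 -0.11462096] rot [0.02162409 0.14551155 0.17632686] 0.13295672777843587 29.625
```

Gripped. Slide +y by about 175 mm.

Request:
jog_arm(
  rows=[0, 0.7, 0, 0, 0, 0, 0, 0, 0.7, 0, 0, 0, 0, 0, 0, 0.7, 0, 0, 0, 0, 0, 0, 0.7, 0, 0, 0, 0, 0, 0, 0.7, 0, 0, 0, 0, 0, 0, 0.7, 0, 0, 0, 0, 0, 0, 0.7, 0, 0, 0, 0, 0, 0, 0.6, 0, 0, 0, 0, 0],
)

```text
time_s: 30.62
tcp_pos: [503.7, 88.0, 361.6]
orientation: [-0.147, 2.611, 0.037]
wrist_force: [-2.1, -3.8, 4.6]
opening: 0.136
grasp_force: 40.0
```

Request:
jog_arm(
  rows=[0, 0.3, 0, 0, 0, 0, 0, 0, 0, 0, 0, 0, 0, 0, 0, 0, 0, 0, 0, 0, 0],
)

```text
time_s: 31.0
tcp_pos: [502.8, 96.6, 361.6]
orientation: [-0.148, 2.611, 0.038]
wrist_force: [-3.8, -1.7, 6.4]
opening: 0.136
grasp_force: 40.0
```

```bash
python3 st.py
```

```text
grasp bay [-2.90258630e+01  3.64472629e-02  7.82510116e+01] F bay [-0.17576938 -1.2645546   7.53697095] M [-0.17219709  0.32520282 -0.06744995] rot [0.02706111 0.168787   0.16985086] 0.13556355015151458 31.0
```

Push gently to the end stop, then back off and release.

Request:
jog_arm(
  rows=[0, 0.15, 0, 0, 0, 0, 0, 0, 0, 0, 0, 0, 0, 0],
)

```text
time_s: 31.25
tcp_pos: [502.7, 98.2, 361.6]
orientation: [-0.144, 2.612, 0.027]
wrist_force: [-2.7, -17.6, 6.3]
opening: 0.136
grasp_force: 40.1
```

```bash
python3 st.py
```

```text
grasp bay [-29.02218613   0.17225363  78.25102618] F bay [ -0.83026863 -17.16702507   7.77199592] M [-2.09994808  0.4056981  -0.00249322] rot [-0.4783613   0.15265329  0.14729148] 0.13590972013804267 31.25
```

At the stop (17 N), handle at bay y = 0.2 mm. Release and retreat.

Request:
jog_arm(
  rows=[0, -0.1, 0, 0, 0, 0, 0, 0, 0, 0, 0, 0, 0, 0.6, 0, 0, 0, 0, 0, 0, 0.6, 0, 0, 0, 0, 0, 0, 0.6, 0, 0, 0, 0, 0, 0, 0.6, 0, 0, -0.8, 0, 0, 0, 0.6, 0, 0, -1, 0, 0, 0, 0.6, 0, 0, -1, 0, 0, 0, 0.6],
)

```text
time_s: 32.25
tcp_pos: [460.4, 93.6, 433.5]
orientation: [-0.148, 2.614, 0.039]
wrist_force: [-0.1, 0.6, -0.1]
opening: 0.604
grasp_force: 0.0
```

Request:
jog_arm(
  rows=[0, 0, -0.4, 0, 0, 0, 0.6, 0, 0, 0, 0, 0, 0, 0.6, 0, 0, 0, 0, 0, 0, 0.6],
)

```text
time_s: 32.62
tcp_pos: [455.2, 92.9, 441.7]
orientation: [-0.148, 2.616, 0.039]
wrist_force: [0.1, 0.3, -0.8]
opening: 0.6
grasp_force: 0.0
```

```bash
python3 - <<'E'
from plan import *
im,d,P=look("wrist"); cv2.imwrite("pics/w10.png",im[...,::-1])
Q=(P-O)@RB; H=Q[...,2]; m=(H>78)&(H<95)&(abs(Q[...,1])<60)&(abs(Q[...,0]+30)<80)
print("handle",cv2.minAreaRect(Q[m][:,:2].astype(np.float32)),np.median(H[m]))
s=env.state(); print(s["wrist_force"],s["dq"].round(4))
E
python3 - <<'E'
from h import *
im,d,P=look("top")
z=np.load("pics/top.npz")["im"]
for nm,(a,b,c,e) in {"jar":(215,250,365,410),"flask":(135,175,365,415)}.items(): print(nm,abs(im[a:b,c:e].astype(int)-z[a:b,c:e]).mean())
E
```

```text
handle ((-30.470062255859375, -0.06850433349609375), (11.907572746276855, 79.66287231445312), 89.95490264892578) 85.68930179877108
[ 0.13814102  1.00732035 -0.68111333] [ 0.0002  0.001  -0.0028 -0.0002  0.0025  0.0012]
jar 8.48126984126984
flask 7.125166666666667
```

```bash
python3 -c "
from rig import env
print(env.job_done())"
```

```text
the job is handed in; nothing more can be done
None
```

I handed the job in at about 33 s; no verdict came back, but my last measurements show the cassette bottomed and locked, the guard shut, the arm clear, and the jar and flask never approached.

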